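Swing out the tile cutter's side support and set its foot

ROBOT

A 7-joint arm with a two-finger parallel gripper is mounted at the origin on the work surface. World frame = base frame: x ahead of the robot, y to its left, z up, the work surface at z = 0. Lengths are in m, angles in rad, forces in N, time in s.
With the tool pointing down it reaches from about 0.4 to 0.875 m from the base axis. Payload 19.3 kg.
Tool frame: the origin (TCP) lies between the finger pads; the fingertips stand 19 mm ahead of it and the grasp point (between the pads) is the TCP; z points along the fingers, y is the direction in which the jaws open and shut (so a half turn about z gives the same grasp; the last joint's range is limited). The gripper opens to 85 mm and grips with 20 to 120 N. Pads are 22 mm wide; open, the fingers measure 114 mm over their backs; the gripper's body (76 mm by 85 mm) begins 54 mm behind the grasp point. The pads swing forward as they close: fully open they stand 13 mm farther back than shut.
Start: joints at [1.167, 0.521, -0.036, 1.599, 0.021, 1.021, -0.113], TCP at [0.205, -0.591, 0.25] pointing down, gripper open.
Joint ranges: [-2.91, 2.91], [-0.3, 2.13], [-1.5, 1.42], [0.17, 2.43], [-1.26, 4.41], [0.16, 1.93], [-2.52, 2.52]. Speed limits (rad/s): [1.89, 1.89, 2.39, 2.39, 3.01, 3.01, 3.01].

INTERFACE

Orientations are given as [roll, pitch, yaw] about the fixed x, y, z axes, in that order (R = Rz(yaw) Ry(pitch) Rx(roll)).
In Python, from workcell import status, imaging, bot gives the robot as it stands.
- The arm moves only by the shell command python3 -m handwheel 'ROWS' [FORCE]. ROWS is JSON, a list of rows, each an object with "offset": the shift along the tool's x, y, z in mm, a list of three; "rot": the turn, a rotation vector about the tool's x, y, z in degrees, a list of three; "claw": the opening, from -1 (shut) to 1 (fully open). A call has 1 to 12 rows; each row shifts and turns the commanded pose from where the row before left it, along the tool's axes as they then stand; what a row does not reach is not made up. A row lasts 1/10 s, in which the tool goes at most 50 mm and 8.59 degrees, less where a joint would pass 70% of its speed; a pose out of reach is approached as far as the arm can. A call is refused whole if a number of a shift passes 50 or a number of a turn 8.59, either way. A call with a gripper value outside its range is refused whole. The fingers move at their own pace and stop on an object; FORCE is the grip in N (left out, the last holds). Time passes only in rows, so rows that do not move let the fingers close. It gives the time, the measured TCP pose, the force and the opening at its end, in the units of the state.
- status.observe(): the state, without advancing time (a new reading comes with each control period).
- imaging.grab_frame(name): name is "scene" or "top" or "wrist"; returns a dict with "color" (420x560x3 uint8, red, green, blue), "range_z" (420x560 float32, m along the optical axis (not along the pixel's ray), 0 where there is no reading), "fx", "fy", "cx", "cy" (pixels), "distortion" ([k1, k2, p1, p2, k3] as OpenCV has them; the pictures are not rectified), "camera_from_world" (4x4, takes a point from world to camera coordinates). Camera axes: x right, y down, z forward; pixel columns grow to the right and rows downward; lengths in m; the calibration is good to about 2 mm. A picture is of the moment at which its call begins.
- bot.job_done(): hands the job in, once; it reports no verdict.
Trained networks look in the newest picture that a camera, given by its name, has taken for a name from the list of things; names that differ only in an ending like _2 or _b are one class to them, and where a whole thing is asked for, a point or a joint stands for the part that bears it (a point fixed in the world has none). Each returns a list of dicts, best first, with "conf" (0 to 1); they miss things now and then, are a little off and sometimes report something else, mostly with a low value. They report only what shows in the picture. A call takes as long as a camera call.
- imaging.regions_of(thing, camera): "region" (420x560 bool, what is visible of it) and "box" ([centre column, centre row, width, height] in pixels, round what is visible of it).
- imaging.mark_of(thing, camera): "uv" ([column, row] in pixels: a listed point, or the origin of a listed thing).
The state is a dict: "clock": time; "qpos": joint angles; "qd": joint speeds; "joint_efforts": joint torques, N m; "position": TCP position; "tool_rot": TCP orientation; "force": force on the tool from outside, world axes, zero at the start; "moment": the same for the moment, N m; "grip_width": finger opening in m.
Only numpy, scipy, OpenCV 4.12 (cv2) and the standard library are available. Lean on these libraries where they do the work, as an engineer would, in place of code of your own. Each camera call takes 0.05 s, during which the arm holds its last target.

TASK

A large tile is to be cut next, so put the tile cutter's side support to work: pull up the support arm's sprung plunger, swing the arm fully out from the cutter and let the plunger drop home in the other notch. Then turn the little crank clockwise to screw the arm's foot down until its rubber pad just touches the table, without pressing hard, and let go. Leave the basket, glue bottle and markers where they are.

Things in the scene. Friction and masses are not known exactly. Their poses are not given: they have to be found in the camera images.
- cutter: the hand tile cutter: an aluminium base 420 x 150 mm, top 30 mm high, with two rails (top 76 mm high) and a black lever, fixed to the table. Its origin is the point of the table-side plane on the support arm's pivot axis, beside the base's long edge; x runs along that edge in the direction of the parked arm, y across the base, z up. The base covers x -150 to 270 mm and y 30 to 180 mm. The cutter stands up to 4 mm higher from one time to the next (origin z 0 to 4 mm)
- swing (a joint): angle of the side support arm about its upright pivot, rad: 0 parked (arm along the cutter's +x), 1.309 fully out (75 degrees on, away from the base); it swings clockwise seen from above as it grows. End stops at -0.02 and 1.329. An aluminium bar 24 mm wide, 170 mm from pivot to screw axis, top 62 mm above the cutter's origin; about 0.3 Nm of friction keeps it where it is left
- plunger (a joint): lift of the index plunger, m: 0 fully down in a notch, 0.014 fully up. The spring presses it down with 5.5 N (down) to 9 N (up). Down, its pin locks the arm at 0 or at 1.309 rad (1 mm of play to each side at the pin); between the notches the pin, once let go, rides on the index plate at about 6.5 mm lift. It clears the notch when lifted 7 mm or more; lift it 11 mm to swing freely
- plunger_grip (a point): centre of the plunger's round black knob (26 mm across, 23 mm high, its underside 18 mm above the sleeve on the arm), on the arm 65 mm from the pivot and 104 mm above the cutter's origin when down. The knob spins freely about its upright axis, so it may be held at any yaw and the arm swung with it
- crank (a joint): turn of the foot's screw, rad, growing clockwise seen from above; each full turn (6.28) brings the foot 10 mm down, and crank and handle with it. It turns easily (0.03 Nm) and stays where it is left. Until the pad touches, its gap to the table is 12 mm plus the height of the cutter's origin minus 10 mm per turn read here
- crank_axis (a point): point on the screw's upright axis, at the top of the crank's hub; 170 mm from the arm's pivot, and 94 mm above the underside of the pad when this is not squeezed
- crank_grip (a point): centre of the upright black spinning handle on the crank (18 mm across, 38 mm high), 30 mm from the screw axis; this point is 23 mm above crank_axis. The handle spins freely about its own axis, so it can be led round in a circle without turning the hand
- foot_pad: the foot's black rubber pad, 36 mm across, on the lower end of the screw; the origin is the centre of its underside, so its z is the gap to the white table top (z = 0) (7 to 16 mm at the start). It turns with the screw. The pad yields 1 mm per 6 N, at most 5 mm; rubbing on the table it makes the crank noticeably harder to turn (while turning, about 3 N more at the handle when pressed 8 N)
- basket: grey plastic basket of tile pieces, 240 x 170 x 90 mm, loose, to be left alone; origin under its centre
- glue: white glue bottle, 56 mm across, 150 mm high, loose, to be left alone; origin under its centre
- markers: clear pot of markers, 68 mm across, 125 mm high with the pens, loose, to be left alone; origin under its centre

How it is judged:
On the way, in this order (a step that is already met when the one before it is completed fails the run):
1. the plunger is pulled up out of its notch (value of joint plunger above 0.007 m), for 0.1 s.
2. the arm is fully out with the plunger dropped home, the foot still clear of the table (value of joint swing above 1.27 rad and value of joint plunger below 0.002 m and contact force between foot_pad and anything else below 0.3 N), for 0.2 s.
At the end, for the whole second after the job is handed in: The support arm is fully out (swing above 1.27 rad), its plunger home (less than 2 mm lift), and the foot's pad rests on the table with more than 0.3 N and less than 15 N (pad squeezed by less than 2.5 mm), the crank at rest (height (world z) of foot_pad below 0.002 m and value of joint swing above 1.27 rad and value of joint plunger below 0.002 m and contact force between foot_pad and anything else between 0.3 and 15 N and velocity of joint crank between -0.1 and 0.1 rad/s); the robot touches nothing.
It fails at once if the basket is pushed (distance of basket from where it was at the start of the episode above 0.03 m).
It fails at once if the foot is pressed hard on the table (over 24 N) (contact force between foot_pad and anything else above 24 N).
It fails at once if the glue bottle is pushed or tipped (distance of glue from where it was at the start of the episode above 0.03 m or angle between glue's own z axis and vertical above 0.5 rad).
It fails at once if the pot of markers is pushed or tipped (distance of markers from where it was at the start of the episode above 0.03 m or angle between markers's own z axis and vertical above 0.5 rad).
It also fails if it takes over 56 s, if anything falls off the work surface, if the arm or the gripper's body presses on something with over 40 N, if the wrist force passes 120 N, or if a joint passes its speed limit or range.

## Working session

There is one attempt and no reset: what is moved stays moved. The work goes in short steps, Python scripts to look and compute and a shell command to move; the robot and the scene stay as the last step left them, time stands still between calls to the robot, and variables do not carry over. Pictures are saved under pics/ and viewed, and the job is handed in when it is done.

```bash
ls; mkdir -p pics; cat > h.py <<'E'
import numpy as np, cv2
from workcell import status, imaging, bot
def world(f,uv,z=None,depth=None):
    K=np.array([[f['fx'],0,f['cx']],[0,f['fy'],f['cy']],[0,0,1]]);D=np.array(f['distortion'],float)
    n=cv2.undistortPoints(np.array([[uv]],float),K,D)[0,0]
    T=np.linalg.inv(np.array(f['camera_from_world']));r=T[:3,:3]@np.array([n[0],n[1],1]);o=T[:3,3]
    if depth is None: depth=(z-o[2])/r[2]
    return o+r*depth
def proj(f,p):
    K=np.array([[f['fx'],0,f['cx']],[0,f['fy'],f['cy']],[0,0,1]]);T=np.array(f['camera_from_world'])
    return cv2.projectPoints(np.array([p],float),cv2.Rodrigues(T[:3,:3])[0],T[:3,3],K,np.array(f['distortion'],float))[0][0,0]
def save(f,n): cv2.imwrite('pics/'+n,cv2.cvtColor(f['color'],cv2.COLOR_RGB2BGR))
E
python3 - <<'E'
from h import *
s=status.observe();print(s['clock'],s['position'],s['tool_rot'],s['grip_width'],s['force'])
for c in ['scene','top','wrist']:
    f=imaging.grab_frame(c);save(f,c+'0.png')
    print(c,np.linalg.inv(np.array(f['camera_from_world']))[:3,3])
    for n in ['cutter','plunger_grip','crank_axis','crank_grip','foot_pad','basket','glue','markers']:
        for m in imaging.mark_of(n,c)[:2]:
            u=m['uv'];r,cc=int(round(u[1])),int(round(u[0]))
            d=f['range_z'][r,cc] if 0<=r<420 and 0<=cc<560 else 0
            print(n,np.round(u,1),round(m['conf'],2),np.round(world(f,u,depth=d),4) if d else None)
print(status.observe()['clock'])
E
```

```text
pics
0.0 [ 0.20463384 -0.59023282  0.24974045] [-3.14050289e+00  6.14950392e-05  3.33747600e-01] 0.08526500849036801 [-0.12873611  0.38426075 -0.05825234]
scene [ 0.95706771 -0.7798713   1.11137335]
cutter [333.7 161.2] 0.57 [0.6043 0.0371 0.0776]
plunger_grip [332.9 151.7] 0.59 [0.6026 0.0304 0.1189]
crank_axis [329.2 185.3] 0.85 [ 0.6396 -0.0572  0.1067]
foot_pad [326.1 207.1] 0.57 [ 0.6391 -0.0626  0.0248]
foot_pad [282.  286.1] 0.55 [ 0.6589 -0.3081  0.0329]
basket [174.1 308.6] 0.95 [ 0.4814 -0.4713  0.0247]
glue [281.8 282.4] 0.7 [ 0.6587 -0.3081  0.0503]
markers [218.8 241. ] 0.69 [ 0.4787 -0.2908  0.0521]
markers [339.4 186.1] 0.56 [ 0.6695 -0.0674  0.1343]
top [ 0.48471579 -0.13488451  1.16104592]
cutter [177.6 211.8] 0.88 [0.5735 0.088  0.0691]
plunger_grip [197.  201.8] 0.42 [0.5903 0.0368 0.1175]
crank_axis [242.9 181.9] 0.5 [ 0.6328 -0.0597  0.1085]
crank_grip [241.6 168. ] 0.41 [ 0.6562 -0.0598  0.1472]
foot_pad [245.1 188.6] 0.39 [ 0.6206 -0.0631  0.0908]
basket [421.1 257.8] 0.67 [ 0.4651 -0.4638  0.026 ]
glue [345.8 185.1] 0.65 [ 0.624  -0.2788  0.1109]
markers [335.8 261.7] 0.68 [ 0.4591 -0.2667  0.0052]
wrist [ 0.26719983 -0.56899082  0.37375499]
1.35
```

View pics/scene0.png

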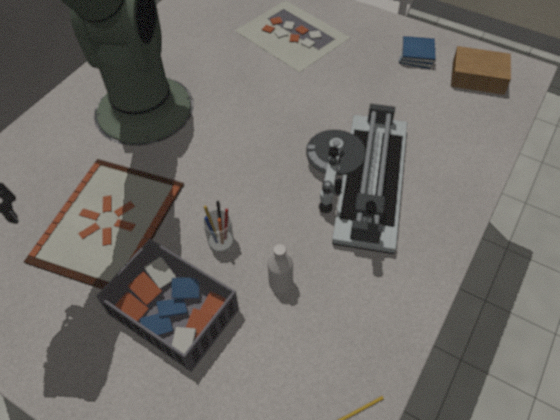

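View pics/top0.png

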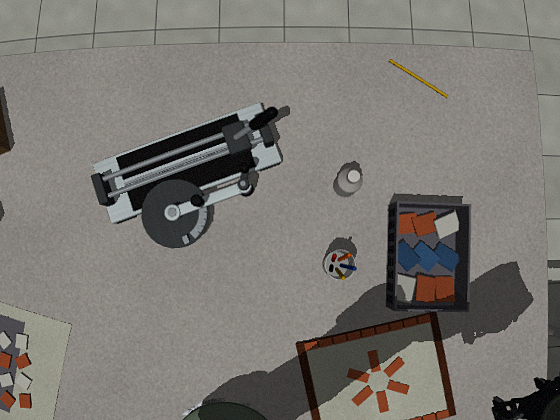

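The scene view shows the cutter at (370,180) with its support arm, the disc at (335,150), the bottle at (281,268), the pot at (219,232) and the basket at (170,305). In the top view the pivot is near (173,212) and the crank near (246,182). Next I'll zoom in and measure.

```bash
python3 - <<'E'
from h import *
f=imaging.grab_frame('top');c=f['color'][150:260,130:280]
cv2.imwrite('pics/topz.png',cv2.cvtColor(cv2.resize(c,None,fx=5,fy=5,interpolation=cv2.INTER_CUBIC),cv2.COLOR_RGB2BGR))
g=imaging.grab_frame('scene');c=g['color'][95:255,280:430]
cv2.imwrite('pics/scz.png',cv2.cvtColor(cv2.resize(c,None,fx=3.7,fy=3.7,interpolation=cv2.INTER_CUBIC),cv2.COLOR_RGB2BGR))
np.savez('f0.npz',top=f['range_z'],sc=g['range_z'])
np.set_printoptions(linewidth=250,precision=0,suppress=True)
def hm(f):
    R=np.zeros((420,560,3))
    for v in range(140,270):
        for u in range(80,300):
            d=f['range_z'][v,u]
            if d>0: R[v,u]=world(f,(u,v),depth=d)
    return R
R=hm(f);np.save('hm.npy',R)
print('rows 160-200, cols 180-262 step2: height mm');print(np.array(R[160:206:2,184:264:2,2]*1000))
print('pivot');print(R[200:224:2,160:200:2,2]*1000)
E
```

```text
rows 160-200, cols 180-262 step2: height mm
[[ 35.  38.  38.  39.  35.  33.  77.  79.  78.  74.  78.  78.  78.  72.  37.  40.  36.  37.  35.  38.  37.  35.  37.  37.  33.  38.  35.  33.  36.  39.  37.  33.  36.  36.  35.  32.  30.  36.  35.  32.]
 [ 39.  35.  27.  75.  81.  77.  80.  77.  81.  73.  74.  36.  37.  39.  35.  36.  37.  32.  37.  36.  36.  38.  34.  38.  36.  36.  38.  35.   0.  42.  38.  36.  32.  34.  36.  34.  31.  36.  33.  28.]
 [ 78.  80.  77.  77.  79.  80.  78.  74.  37.  39.  34.  37.  40.  35.  34.  33.  34.  33.  34.  35.  36.  37.  39.  34.  37.  37.  36.  35.  35. 142. 146. 142.  39.  35.  40.  38.  31.  36.  35.  32.]
 [ 79.  78.  80.   0.  76.  73.  35.  34.  39.  38.  38.  34.  40.  36.  34.  36.  40.  37.  34.  37.  36.  34.  36.  34.  37.  40.  38.  36. 142. 142. 145. 144.  34.  37.  35.  37.  37.  33.  32.  32.]
 [ 78.  78.  76.  40.  37.  39.  38.  38.  43.  34.  37.  36.  35.  36.  38.  35.  35.  35.  32.  34.  35.  38.  38.  37.  38.  37.  36.  34. 145. 144. 144. 145. 117.  37.  33.  32.  33.  33.  31.  31.]
 [ 41.  37.  35.  37.  37.  40.  32.  36.
[... 4156 characters left out ...]
  71.  68.  72.  76.  71.   0.  63.  63.  60.  61.  61.  67.  60.  55.  39.  40.]
 [ 41.  39.  36.  68.  72.  72.  74.  72.  66.  68.  64.  64.  61.  64.  59.  38.  37.  39.  41.  39.]
 [ 38.  37.  40.  73.  70.  73.  72.  71.  71.  67.  60.   0.  39.  37.  38.  41.  35.  40.  39.  40.]
 [ 40.  38.  39.  72.  64.  68.  69.  69.  72.  68.  53.  39.  41.  38.  35.  40.  37.  36.  40.  39.]
 [ 36.  37.   0.  34.  71.  70.  70.  70.  66.  58.  41.  40.  34.  42.  38.  41.  40.  39.  38.  39.]
 [ 37.  37.  40.  38.  39.  35.  55.  50.  39.  36.  38.  40.  34.  41.  34.  37.  41.  40.  41.  45.]
 [ 40.  42.  37.  35.  39.  38.  37.  41.  37.  42.  41.  41.  36.  41.  39.  35.  41.  38.  41.  48.]]
```

View pics/topz.png

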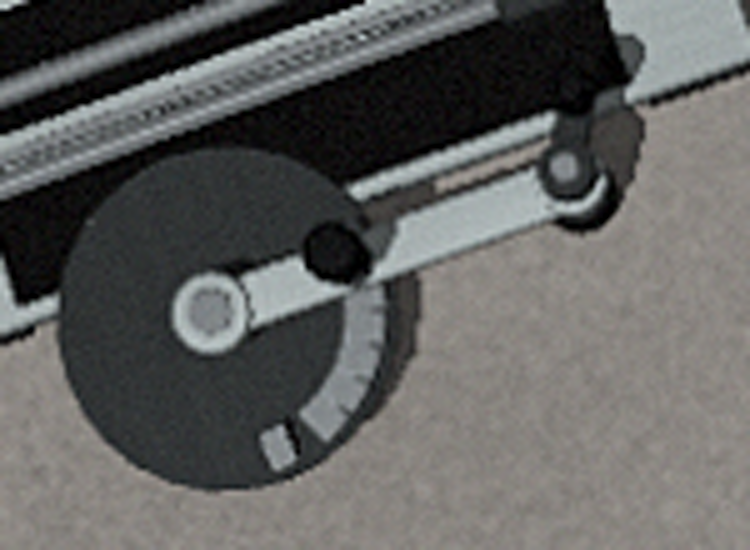

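View pics/scz.png

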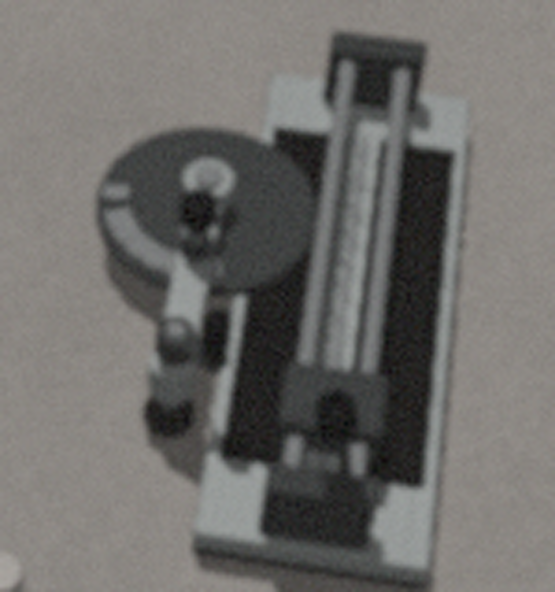

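```bash
python3 - <<'E'
from h import *
from scipy import ndimage as nd
R=np.load('hm.npy');z=R[...,2]
f=imaging.grab_frame('top')
def blob(v0,v1,u0,u1,lo,hi,top=None):
    m=np.zeros(z.shape,bool);m[v0:v1,u0:u1]=(z[v0:v1,u0:u1]>lo)&(z[v0:v1,u0:u1]<hi)
    m=nd.binary_opening(m) if m.sum()>60 else m
    p=R[m];v,u=np.nonzero(m)
    print(m.sum(),'uv',u.mean().round(1),v.mean().round(1),'med',np.round(np.median(p,0)*1000,1),'mid',np.round((p.min(0)+p.max(0))/2*1000,1),'ext',np.round(np.ptp(p,axis=0)*1000))
print('knob');blob(190,212,184,206,.105,.13)
print('hub');blob(174,194,234,254,.102,.118)
print('handle');blob(158,178,234,252,.132,.155)
print('pivot');blob(200,226,160,182,.066,.08)
print('arm');blob(186,202,205,236,.055,.07)
print('table',np.median(z[225:260,220:290])*1000, z[225:260,220:290].mean()*1000)
pv=world(f,(172.4,212.4),z=.072);hb=world(f,(243.6,185.6),z=.109);kn=world(f,(196.4,200),z=.117)
print(pv,hb,kn,np.linalg.norm((hb-pv)[:2]),np.linalg.norm((kn-pv)[:2]),np.degrees(np.arctan2(*(hb-pv)[1::-1])),np.degrees(np.arctan2(*(kn-pv)[1::-1])))
# base edge: bottom edge of aluminium base ; line in floor
for u in [(150,0)]:
    pass
E
```

```text
knob
120 uv 196.2 200.4 med [594.1  38.7 116.7] mid [593.5  39.6 114.6] ext [24. 26. 16.]
hub
145 uv 242.6 181.8 med [632.4 -59.8 107.5] mid [633.7 -58.7 107.9] ext [33. 24. 10.]
handle
64 uv 243.1 167.4 med [658.  -62.6 144.1] mid [659.  -62.3 141.2] ext [18. 17. 17.]
pivot
156 uv 171.7 211.8 med [573.1 100.5  70.2] mid [573.3 100.8  71.2] ext [32. 32. 10.]
arm
312 uv 221.1 194.4 med [610.7  -8.2  64.5] mid [613.8  -5.8  64. ] ext [34. 67. 11.]
table -0.4270322423708395 -0.44670685997633147
[0.57210274 0.09898325 0.072     ] [ 0.62477701 -0.06117126  0.109     ] [0.59421688 0.03819761 0.117     ] 0.16859431869710098 0.06468330091089472 -71.79413943183435 -70.00833944521618
```

```bash
python3 -m handwheel '[{"offset":[32,-26,0],"rot":[0,0,0],"claw":1},{"offset":[32,-26,0],"rot":[0,0,0],"claw":1},{"offset":[32,-26,0],"rot":[0,0,0],"claw":1},{"offset":[32,-26,0],"rot":[0,0,0],"claw":1},{"offset":[32,-26,0],"rot":[0,0,0],"claw":1},{"offset":[32,-26,0],"rot":[0,0,0],"claw":1},{"offset":[32,-26,0],"rot":[0,0,0],"claw":1},{"offset":[32,-26,0],"rot":[0,0,0],"claw":1},{"offset":[32,-26,0],"rot":[0,0,0],"claw":1},{"offset":[32,-26,0],"rot":[0,0,0],"claw":1},{"offset":[32,-26,0],"rot":[0,0,0],"claw":1},{"offset":[32,-26,0],"rot":[0,0,0],"claw":1}]' 40
cat > tgt.py <<'E'
import sys;from h import *
from scipy.spatial.transform import Rotation as Ro
s=status.observe();p=np.array(s['position']);R=Ro.from_euler('xyz',s['tool_rot']).as_matrix()
print('t',round(s['clock'],2),'pos',p.round(4),'rot',np.round(s['tool_rot'],4),'w',round(s['grip_width'],4),'F',np.round(s['force'],2),'M',np.round(s['moment'],2))
if len(sys.argv)>3: print('tool mm',(R.T@(np.array([float(a) for a in sys.argv[1:4]])-p)*1000).round(1))
E
python3 tgt.py 0.594 0.0385 0.2
```

```text
clock: 2.7
position: [0.4661, -0.1684, 0.2505]
tool_rot: [3.141, -0.0, 0.334]
force: [0.6, -0.8, 0.4]
grip_width: 0.0856
t 2.7 pos [ 0.4661 -0.1684  0.2505] rot [ 3.1412e+00 -4.0000e-04  3.3360e-01] w 0.0856 F [ 0.64 -0.77  0.41] M [-0.05  0.01 -0.02]
tool mm [ 188.6 -153.6   50.6]
```

```bash
python3 -m handwheel '[{"offset":[31.4,-25.6,0],"rot":[0,0,0],"claw":1},{"offset":[31.4,-25.6,0],"rot":[0,0,0],"claw":1},{"offset":[31.4,-25.6,0],"rot":[0,0,0],"claw":1},{"offset":[31.4,-25.6,0],"rot":[0,0,0],"claw":1},{"offset":[31.4,-25.6,0],"rot":[0,0,0],"claw":1},{"offset":[31.4,-25.6,0],"rot":[0,0,0],"claw":1},{"offset":[0,0,0],"rot":[0,0,-6],"claw":1},{"offset":[0,0,0],"rot":[0,0,-6],"claw":1},{"offset":[0,0,0],"rot":[0,0,0],"claw":1}]' 40
python3 tgt.py 0.594 0.0385 0.108
python3 - <<'E'
from h import *
f=imaging.grab_frame('wrist');save(f,'w1.png')
for n,z in [('plunger_grip',.106),('crank_axis',.108),('crank_grip',.131)]:
    for m in imaging.mark_of(n,'wrist')[:2]: 
        u=m['uv'];d=f['range_z'][int(u[1]),int(u[0])] if 0<=u[1]<420 and 0<=u[0]<560 else 0
        print(n,m['conf'],np.round(u,1),world(f,u,z=z).round(4),world(f,u,depth=d).round(4))
print(status.observe()['clock'])
E
```

```text
clock: 3.6
position: [0.5931, 0.0371, 0.2502]
tool_rot: [-3.141, 0.0, 0.546]
force: [-0.7, 0.1, 0.2]
grip_width: 0.0852
t 3.6 pos [0.5931 0.0371 0.2502] rot [-3.1414e+00  1.0000e-04  5.4550e-01] w 0.0852 F [-0.67  0.12  0.16] M [-0.04 -0.01  0.04]
tool mm [  1.6  -0.7 142.2]
plunger_grip 0.88 [282.9 196.5] [0.5983 0.0412 0.106 ] [0.6008 0.0426 0.1188]
crank_axis 0.62 [390.3 222.2] [ 0.6299 -0.0579  0.108 ] [ 0.6301 -0.0567  0.1105]
crank_grip 0.89 [424.6 204.4] [ 0.6594 -0.062   0.131 ] [ 0.6588 -0.0545  0.1447]
3.8
```

View pics/w1.png

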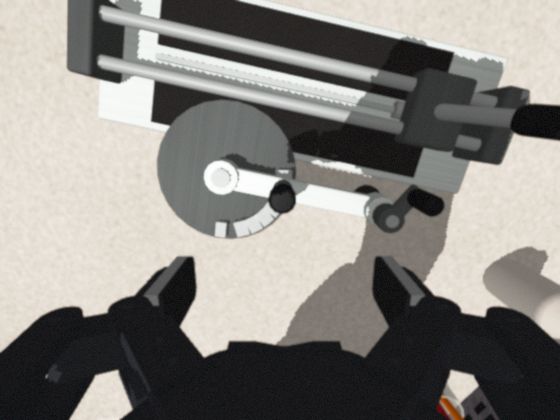

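```bash
python3 -m handwheel '[{"offset":[2,-0.7,40],"rot":[0,0,0],"claw":1},{"offset":[2,0,40],"rot":[0,0,0],"claw":0.3},{"offset":[0,0,40],"rot":[0,0,0],"claw":0},{"offset":[0,0,21],"rot":[0,0,0],"claw":-0.1},{"offset":[0,0,0],"rot":[0,0,0],"claw":-0.1},{"offset":[0,0,0],"rot":[0,0,0],"claw":-0.1}]' 40
python3 tgt.py 0.596 0.0397 0.108
python3 - <<'E'
from h import *
f=imaging.grab_frame('wrist');save(f,'w2.png')
E
```

```text
clock: 4.4
position: [0.5964, 0.0396, 0.11]
tool_rot: [3.141, -0.0, 0.542]
force: [-0.6, 0.4, 0.7]
grip_width: 0.038
t 4.4 pos [0.5964 0.0396 0.11  ] rot [ 3.1414e+00 -3.0000e-04  5.4220e-01] w 0.038 F [-0.65  0.37  0.67] M [-0.03  0.02  0.01]
tool mm [-0.3 -0.3  2. ]
```

View pics/w2.png

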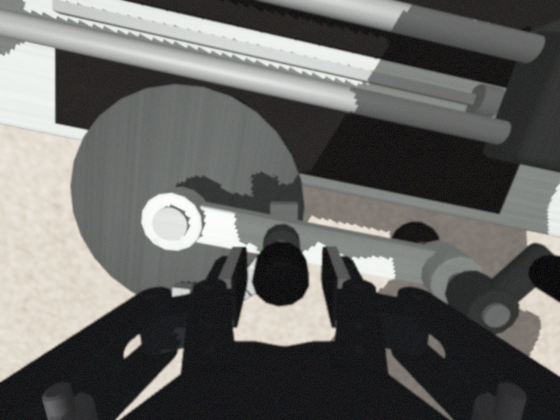

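```bash
python3 -m handwheel '[{"offset":[0,-2,1],"rot":[0,0,0],"claw":-0.3},{"offset":[0,0,0],"rot":[0,0,0],"claw":-0.6},{"offset":[0,0,0],"rot":[0,0,0],"claw":-0.8},{"offset":[0,0,0],"rot":[0,0,0],"claw":-1},{"offset":[0,0,0],"rot":[0,0,0],"claw":-1},{"offset":[0,0,0],"rot":[0,0,0],"claw":-1}]' 40
python3 tgt.py 0.596 0.0397 0.108

```

```text
clock: 5.05
position: [0.5959, 0.0413, 0.1098]
tool_rot: [3.14, -0.002, 0.543]
force: [-0.5, -1.6, 6.8]
grip_width: 0.0243
t 5.05 pos [0.5959 0.0413 0.1098] rot [ 3.1405e+00 -2.1000e-03  5.4290e-01] w 0.0243 F [-0.53 -1.58  6.83] M [-0.09  0.03  0.06]
tool mm [-0.7  1.5  1.8]
```

```bash
python3 - <<'E'
from h import *
f=imaging.grab_frame('wrist');save(f,'w3.png')
E
```

```text
(no output)
```

View pics/w3.png

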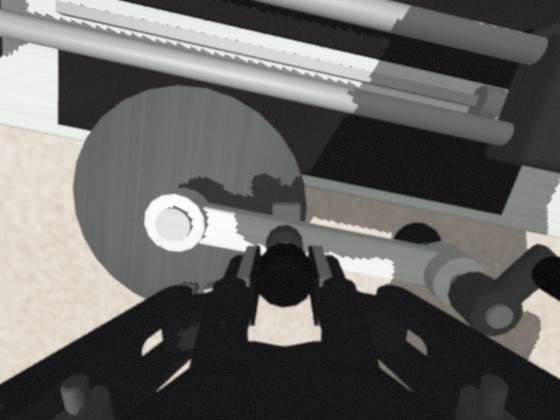

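The knob at (284,273) sits between both pads. Lift it now.

```bash
python3 -m handwheel '[{"offset":[0,0,-4],"rot":[0,0,0],"claw":-1},{"offset":[0,0,-4],"rot":[0,0,0],"claw":-1},{"offset":[0,0,-4],"rot":[0,0,0],"claw":-1},{"offset":[0,0,0],"rot":[0,0,0],"claw":-1},{"offset":[0,0,0],"rot":[0,0,0],"claw":-1}]' 60
python3 tgt.py
python3 - <<'E'
from h import *
f=imaging.grab_frame('scene')
c=f['color'][95:255,280:430]
cv2.imwrite('pics/s4.png',cv2.cvtColor(cv2.resize(c,None,fx=3.7,fy=3.7,interpolation=cv2.INTER_CUBIC),cv2.COLOR_RGB2BGR))
E
```

```text
clock: 5.6
position: [0.5952, 0.0412, 0.1204]
tool_rot: [3.141, -0.0, 0.543]
force: [5.9, -0.6, -8.6]
grip_width: 0.0238
t 5.6 pos [0.5952 0.0412 0.1204] rot [ 3.1414e+00 -3.0000e-04  5.4310e-01] w 0.0238 F [ 5.89 -0.6  -8.63] M [-0.16 -1.11  0.06]
```

View pics/s4.png

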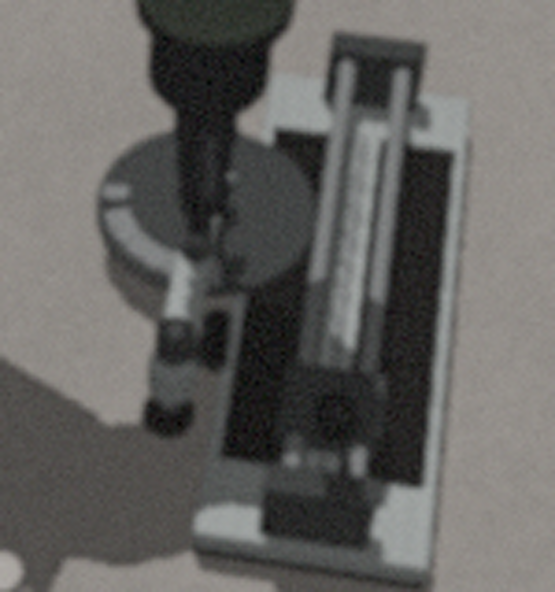

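```bash
python3 -m handwheel '[{"offset":[0,0,-1],"rot":[0,0,0],"claw":-1},{"offset":[0,0,0],"rot":[0,0,0],"claw":-1}]' 60
cat > arc.py <<'E'
import sys
from h import *
# pivot px py, radius, list of angles deg -> tool-frame steps from the current measured pos
from scipy.spatial.transform import Rotation as Ro
px,py,r=map(float,sys.argv[1:4]);A=[float(a) for a in sys.argv[4].split(',')]
s=status.observe();p=np.array(s['position']);R=Ro.from_euler('xyz',s['tool_rot']).as_matrix()
d=p[:2]-[px,py];print('now ang',np.degrees(np.arctan2(d[1],d[0])).round(2),'r',np.hypot(*d).round(4),'F',np.round(s['force'],1))
q=p.copy()
for a in A:
    n=np.array([px+r*np.cos(np.radians(a)),py+r*np.sin(np.radians(a)),p[2]])
    print(a,(R.T@(n-q)*1000)[:2].round(1)); q=n
E
python3 tgt.py;python3 arc.py 0.5735 0.102 0.065 -75,-80,-85,-90,-95,-100,-105,-110,-115,-120,-125,-130,-135,-140,-145
```

```text
clock: 5.85
position: [0.5951, 0.0412, 0.1212]
tool_rot: [3.142, 0.0, 0.543]
force: [5.4, -1.7, -9.0]
grip_width: 0.024
t 5.85 pos [0.5951 0.0412 0.1212] rot [3.1415e+00 1.0000e-04 5.4310e-01] w 0.024 F [ 5.35 -1.69 -8.96] M [-0.2  -1.03 -0.02]
now ang -70.47 r 0.0645 F [ 5.4 -1.7 -9. ]
-75.0 [-5.1 -0.8]
-80.0 [-5.4 -1.8]
-85.0 [-5.2 -2.3]
-90.0 [-5.  -2.7]
-95.0 [-4.7 -3.1]
-100.0 [-4.4 -3.5]
-105.0 [-4.1 -3.9]
-110.0 [-3.7 -4.3]
-115.0 [-3.4 -4.6]
-120.0 [-3.  -4.8]
-125.0 [-2.5 -5.1]
-130.0 [-2.1 -5.3]
-135.0 [-1.6 -5.4]
-140.0 [-1.1 -5.6]
-145.0 [-0.6 -5.6]
```

```bash
python3 -m handwheel '[{"offset":[-5.1,-0.8,0],"rot":[0,0,0],"claw":-1},{"offset":[-5.4,-1.8,0],"rot":[0,0,0],"claw":-1},{"offset":[-5.2,-2.3,0],"rot":[0,0,0],"claw":-1},{"offset":[-5,-2.7,0],"rot":[0,0,0],"claw":-1},{"offset":[0,0,0],"rot":[0,0,0],"claw":-1}]' 60
python3 arc.py 0.5735 0.102 0.065 -90,-95,-100,-105,-110,-115,-120,-125,-130,-135,-140,-145
python3 - <<'E'
from h import *
f=imaging.grab_frame('scene')
c=f['color'][95:255,280:430]
cv2.imwrite('pics/s5.png',cv2.cvtColor(cv2.resize(c,None,fx=3.7,fy=3.7,interpolation=cv2.INTER_CUBIC),cv2.COLOR_RGB2BGR))
E
```

```text
clock: 6.35
position: [0.5724, 0.0374, 0.121]
tool_rot: [-3.141, 0.001, 0.544]
force: [-1.4, 1.3, -9.8]
grip_width: 0.0238
now ang -90.96 r 0.0646 F [-1.4  1.3 -9.8]
-90.0 [0.7 0.9]
-95.0 [-4.7 -3.1]
-100.0 [-4.4 -3.5]
-105.0 [-4.1 -3.9]
-110.0 [-3.7 -4.3]
-115.0 [-3.4 -4.6]
-120.0 [-3.  -4.8]
-125.0 [-2.5 -5.1]
-130.0 [-2.1 -5.3]
-135.0 [-1.6 -5.4]
-140.0 [-1.1 -5.6]
-145.0 [-0.6 -5.6]
```

View pics/s5.png

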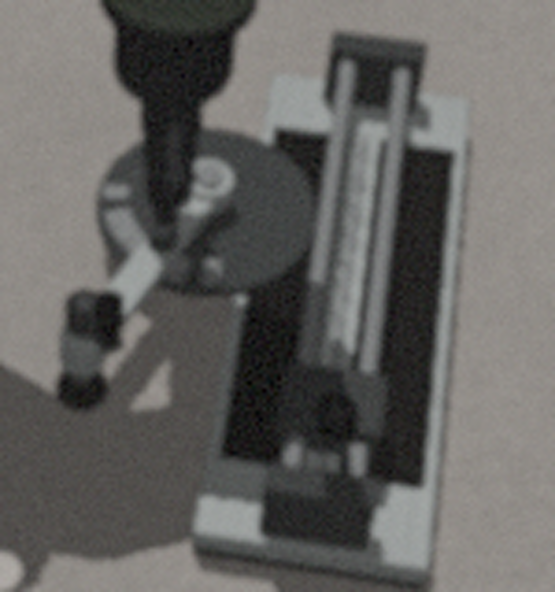

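The arm swings out with the knob. Keep going.

```bash
python3 -m handwheel '[{"offset":[-4.7,-3.1,0],"rot":[0,0,0],"claw":-1},{"offset":[-4.4,-3.5,0],"rot":[0,0,0],"claw":-1},{"offset":[-4.1,-3.9,0],"rot":[0,0,0],"claw":-1},{"offset":[-3.7,-4.3,0],"rot":[0,0,0],"claw":-1},{"offset":[-3.4,-4.6,0],"rot":[0,0,0],"claw":-1},{"offset":[-3,-4.8,0],"rot":[0,0,0],"claw":-1},{"offset":[-2.5,-5.1,0],"rot":[0,0,0],"claw":-1},{"offset":[-2.1,-5.3,0],"rot":[0,0,0],"claw":-1},{"offset":[-1.6,-5.4,0],"rot":[0,0,0],"claw":-1},{"offset":[0,0,0],"rot":[0,0,0],"claw":-1}]' 60
python3 arc.py 0.5735 0.102 0.065 -135,-140,-145
python3 - <<'E'
from h import *
f=imaging.grab_frame('top');save(f,'t6.png')
c=f['color'][150:270,130:280]
cv2.imwrite('pics/t6z.png',cv2.cvtColor(cv2.resize(c,None,fx=5,fy=5,interpolation=cv2.INTER_CUBIC),cv2.COLOR_RGB2BGR))
E
```

```text
clock: 7.4
position: [0.5274, 0.0567, 0.1214]
tool_rot: [-3.141, -0.0, 0.544]
force: [2.1, 3.5, -8.8]
grip_width: 0.0239
now ang -135.49 r 0.0646 F [ 2.1  3.5 -8.8]
-135.0 [-0.3  0.6]
-140.0 [-1.1 -5.6]
-145.0 [-0.6 -5.6]
```

View pics/t6z.png

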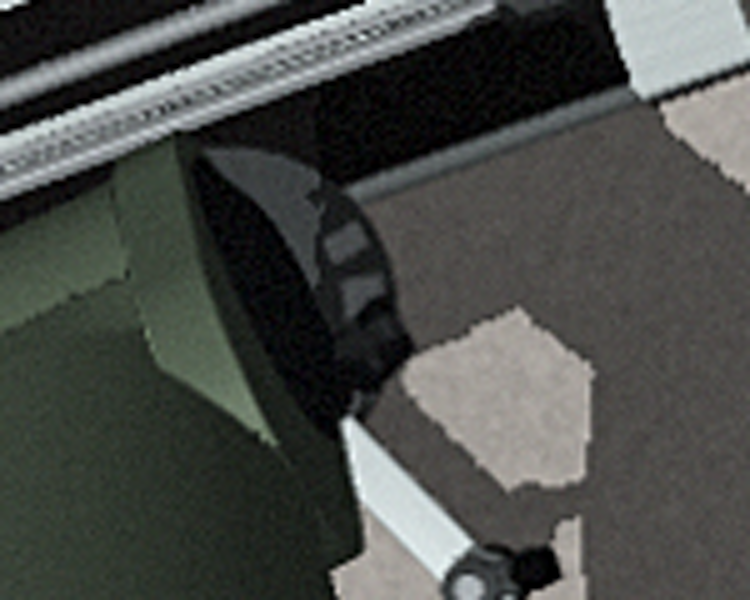

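```bash
python3 -m handwheel '[{"offset":[-1.4,-5,0],"rot":[0,0,0],"claw":-1},{"offset":[0,0,2.5],"rot":[0,0,0],"claw":-1},{"offset":[0,0,2.3],"rot":[0,0,0],"claw":-1},{"offset":[0,0,0],"rot":[0,0,0],"claw":-1}]' 60
python3 tgt.py
python3 -m handwheel '[{"offset":[0,0,0],"rot":[0,0,0],"claw":-0.3},{"offset":[0,0,0],"rot":[0,0,0],"claw":-0.3},{"offset":[0,0,3],"rot":[0,0,0],"claw":-0.3},{"offset":[0,0,0],"rot":[0,0,0],"claw":-0.3}]' 60
python3 tgt.py
python3 - <<'E'
from h import *
f=imaging.grab_frame('wrist');save(f,'w7.png')
E
```

```text
clock: 7.85
position: [0.5242, 0.06, 0.1164]
tool_rot: [-3.141, -0.001, 0.543]
force: [4.4, 4.1, -7.8]
grip_width: 0.024
t 7.85 pos [0.5242 0.06   0.1164] rot [-3.1415e+00 -9.0000e-04  5.4320e-01] w 0.024 F [ 4.35  4.05 -7.78] M [ 0.8  -0.85  0.02]
clock: 8.25
position: [0.5235, 0.0595, 0.1133]
tool_rot: [-3.142, 0.0, 0.543]
force: [0.4, 0.1, 0.0]
grip_width: 0.0294
t 8.25 pos [0.5235 0.0595 0.1133] rot [-3.1416e+00  4.0000e-04  5.4310e-01] w 0.0294 F [0.41 0.11 0.02] M [-0.    0.   -0.02]
```

View pics/w7.png

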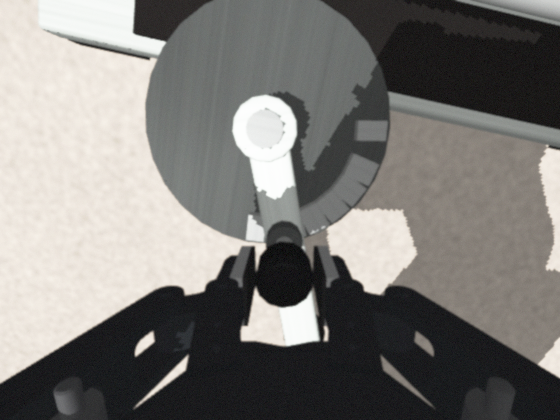

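Loosely held; the knob is at (285,272) and the notch window is left of the bar at (255,228). I'll push it along until the pin drops.

```bash
python3 -m handwheel '[{"offset":[-0.1,-1.5,0],"rot":[0,0,0],"claw":-0.3},{"offset":[-0.1,-1.5,0],"rot":[0,0,0],"claw":-0.3},{"offset":[-0.1,-1,0],"rot":[0,0,0],"claw":-0.3},{"offset":[0,-1,0],"rot":[0,0,0],"claw":-0.3},{"offset":[0,-1,0],"rot":[0,0,0],"claw":-0.3},{"offset":[0,-1,0],"rot":[0,0,0],"claw":-0.3},{"offset":[0,0,0],"rot":[0,0,0],"claw":-0.3}]' 60
python3 arc.py 0.5735 0.102 0.065 -145
python3 - <<'E'
from h import *
f=imaging.grab_frame('wrist');save(f,'w8.png')
E
```

```text
clock: 9.0
position: [0.5197, 0.0657, 0.1135]
tool_rot: [-3.141, 0.0, 0.543]
force: [-0.7, 0.7, 0.2]
grip_width: 0.0299
now ang -145.98 r 0.0649 F [-0.7  0.7  0.2]
-145.0 [0.  1.1]
```

View pics/w8.png

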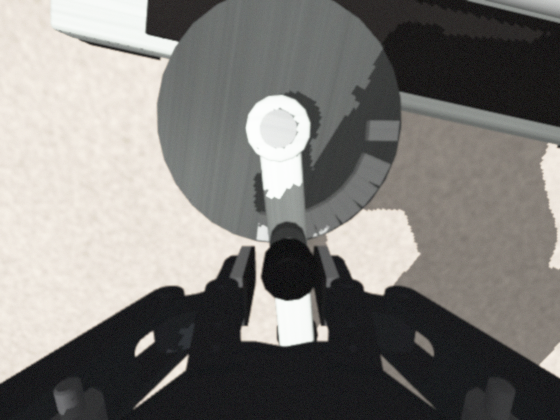

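```bash
python3 -m handwheel '[{"offset":[0,-1,0],"rot":[0,0,0],"claw":-0.3},{"offset":[0,-0.7,0],"rot":[0,0,0],"claw":-0.3},{"offset":[0,-0.7,0],"rot":[0,0,0],"claw":-0.3},{"offset":[0,-0.6,0],"rot":[0,0,0],"claw":-0.3},{"offset":[0,0,0],"rot":[0,0,0],"claw":-0.3}]' 60
python3 arc.py 0.5735 0.102 0.065 -145
python3 - <<'E'
from h import *
f=imaging.grab_frame('wrist');save(f,'w9.png')
print(f['range_z'][255:280:4,275:300:4].round(4))
E
```

```text
clock: 9.55
position: [0.5183, 0.068, 0.1136]
tool_rot: [3.141, -0.0, 0.543]
force: [2.1, -4.4, 0.7]
grip_width: 0.0299
now ang -148.35 r 0.0648 F [ 2.1 -4.4  0.7]
-145.0 [-0.1  3.8]
[[0.1315 0.1312 0.1302 0.1288 0.1309 0.1303 0.1301]
 [0.1308 0.1303 0.1294 0.1281 0.1298 0.1285 0.1295]
 [0.1291 0.1285 0.1292 0.1295 0.1293 0.1297 0.1298]
 [0.1305 0.1302 0.1298 0.1295 0.1297 0.1301 0.1299]
 [0.131  0.1307 0.1306 0.129  0.1308 0.1312 0.1307]
 [0.1308 0.131  0.1303 0.1313 0.1297 0.1308 0.1309]
 [0.1319 0.1319 0.1319 0.1312 0.1318 0.1308 0.1301]]
```

View pics/w9.png

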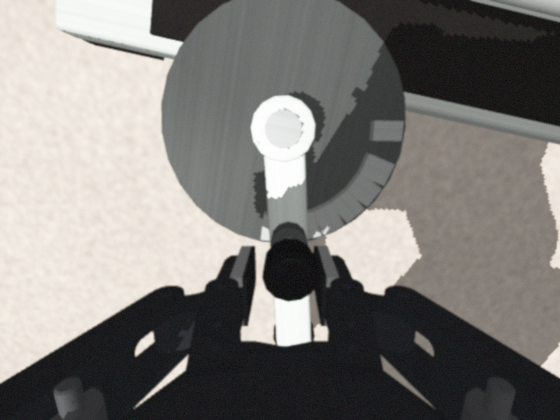

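```bash
cat > kz.py <<'E'
import sys
from h import *
f=imaging.grab_frame('wrist');save(f,sys.argv[1])
d=f['range_z'][258:282,276:302]
P=np.array([world(f,(u,v),depth=f['range_z'][v,u]) for v in range(258,284,3) for u in range(276,304,3) if f['range_z'][v,u]>0])
print('knob top z',np.median(P[:,2]).round(4))
P=np.array([world(f,(u,v),depth=f['range_z'][v,u]) for v in range(120,140,3) for u in range(270,300,3) if f['range_z'][v,u]>0])
print('pivot area z',np.median(P,0).round(4))
E
python3 kz.py w10.png
python3 -m handwheel '[{"offset":[0,-0.7,0],"rot":[0,0,0],"claw":-0.3},{"offset":[0,-0.7,0],"rot":[0,0,0],"claw":-0.3},{"offset":[0,0,0],"rot":[0,0,0],"claw":-0.3}]' 60
python3 arc.py 0.5735 0.102 0.065 -145
python3 kz.py w11.png
```

```text
knob top z 0.118
pivot area z [0.5753 0.1025 0.0732]
clock: 9.95
position: [0.5177, 0.069, 0.1136]
tool_rot: [3.141, -0.0, 0.543]
force: [3.2, -5.8, 1.7]
grip_width: 0.0299
now ang -149.38 r 0.0648 F [ 3.2 -5.8  1.7]
-145.0 [-0.1  5. ]
knob top z 0.118
pivot area z [0.5747 0.1034 0.073 ]
```

View pics/w11.png

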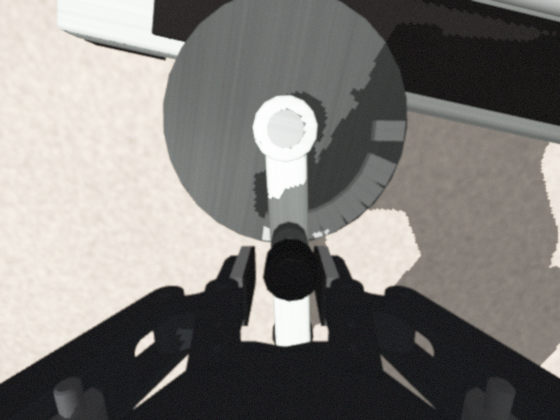

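The knob top reads 0.118, against about 0.124 if the pin were still riding, so it seems to have dropped. Back off and check.

```bash
python3 -m handwheel '[{"offset":[0,3.5,0],"rot":[0,0,0],"claw":-0.2},{"offset":[0,0,0],"rot":[0,0,0],"claw":0.3},{"offset":[0,0,-20],"rot":[0,0,0],"claw":0.5},{"offset":[0,0,-40],"rot":[0,0,0],"claw":0.5},{"offset":[-20,0,-40],"rot":[0,0,0],"claw":0.5},{"offset":[-30,0,0],"rot":[0,0,0],"claw":0.5},{"offset":[0,0,0],"rot":[0,0,0],"claw":0.5}]' 60
python3 tgt.py
python3 - <<'E'
from h import *
for c in ['wrist','top','scene']:
    f=imaging.grab_frame(c);save(f,c+'12.png');np.savez('f12'+c+'.npz',**{k:np.array(v) for k,v in f.items()})
    for n in ['plunger_grip','crank_axis','crank_grip','foot_pad']:
        for m in imaging.mark_of(n,c)[:1]:
            u=m['uv'];r,cc=int(round(u[1])),int(round(u[0]))
            d=f['range_z'][r,cc] if 0<=r<420 and 0<=cc<560 else 0
            print(c,n,np.round(u,1),round(m['conf'],2),np.round(world(f,u,depth=d),4) if d else None)
E
```

```text
clock: 10.7
position: [0.4744, 0.0389, 0.2144]
tool_rot: [3.141, 0.0, 0.542]
force: [0.3, -0.5, -1.6]
grip_width: 0.0641
t 10.7 pos [0.4744 0.0389 0.2144] rot [3.1407e+00 4.0000e-04 5.4190e-01] w 0.0641 F [ 0.33 -0.48 -1.57] M [-0.01 -0.01  0.02]
wrist plunger_grip [284.5 145.1] 0.88 [0.5222 0.0668 0.1174]
wrist crank_axis [286.3 273.4] 0.7 [0.4315 0.0104 0.1097]
wrist crank_grip [320.7 299.5] 0.77 [ 0.4408 -0.0136  0.1428]
wrist foot_pad [285.1 144. ] 0.5 [0.5232 0.0669 0.1185]
top plunger_grip [224.7 276.7] 0.43 [ 0.4343 -0.0245  0.1478]
top crank_axis [212.2 277.8] 0.81 [0.4302 0.0062 0.1092]
top crank_grip [226.2 277.6] 0.43 [ 0.4324 -0.0275  0.1478]
top foot_pad [218.1 275.8] 0.6 [ 0.4341 -0.0058  0.105 ]
scene plunger_grip [309.  136.7] 0.42 [0.5221 0.0559 0.1052]
scene crank_axis [267.9 134. ] 0.89 [ 0.4462 -0.0166  0.1409]
scene crank_grip [263.6 135.6] 0.68 [ 0.4401 -0.0266  0.1412]
scene foot_pad [271.4 155.9] 0.46 [0.4392 0.0054 0.0337]
```

View pics/wrist12.png

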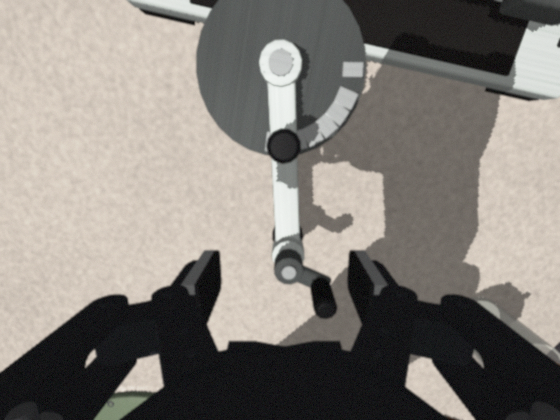

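View pics/top12.png

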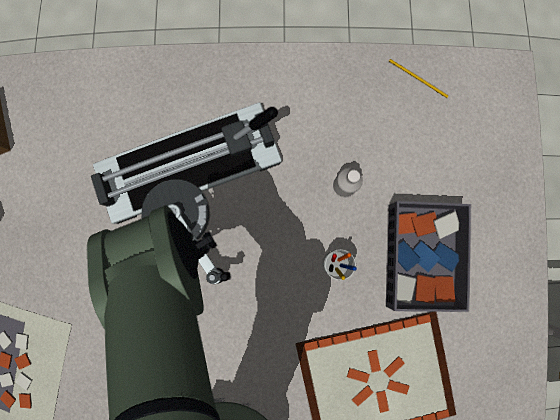

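View pics/scene12.png

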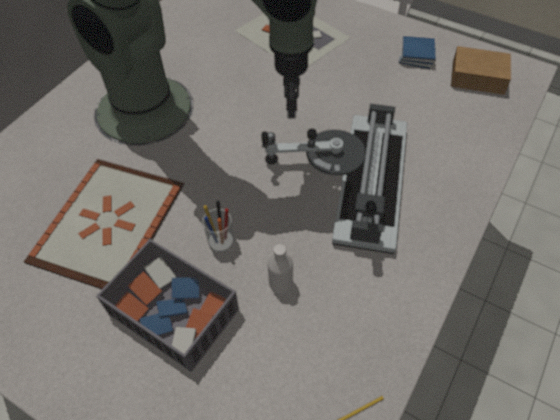

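```bash
python3 - <<'E'
from h import *
from scipy import ndimage as nd
for c,box in [('wrist',(225,330,255,345)),('top',(262,290,200,240))]:
    f=dict(np.load('f12'+c+'.npz'));R=np.zeros((420,560,3))
    v0,v1,u0,u1=box
    for v in range(v0,v1):
        for u in range(u0,u1):
            d=f['range_z'][v,u]
            if d>0:R[v,u]=world(f,(u,v),depth=d)
    z=R[...,2]
    for n,lo,hi in [('handle',.137,.155),('hub',.1,.116)]:
        m=(z>lo)&(z<hi);l,k=nd.label(m);
        if k==0: print(c,n,'none');continue
        b=l==1+np.argmax(nd.sum(m,l,range(1,k+1)));p=R[b];v,u=np.nonzero(b)
        print(c,n,b.sum(),'uv',u.mean().round(1),v.mean().round(1),'box',u.min(),u.max(),v.min(),v.max(),'mean',p.mean(0).round(4),'med z',np.median(p[:,2]).round(4),'mid',((p.min(0)+p.max(0))/2).round(4),'ext',np.ptp(p,axis=0).round(3))
    if c=='wrist':
        np.set_printoptions(linewidth=220)
        print((z[250:325:4,262:340:4]*1000).round(0).astype(int))
        g=f['color'][225:335,250:350]
        cv2.imwrite('pics/w12z.png',cv2.cvtColor(cv2.resize(g,None,fx=5,fy=5,interpolation=cv2.INTER_CUBIC),cv2.COLOR_RGB2BGR))
        T=[world(f,(u,v),depth=f['range_z'][v,u])[2] for v in range(180,240,4) for u in range(130,200,4)]
        print('table',np.median(T), 'bar',[world(f,(u,v),depth=f['range_z'][v,u]).round(4) for u,v in [(286,180),(287,200),(288,220)]])
        T=[world(f,(u,v),depth=f['range_z'][v,u])[2] for v in range(170,225) for u in range(281,293)]
        print('bar z',np.median(T),np.mean(T))
        # hub centre by circle
        print('hub button',world(f,(288.5,271.5),z=.108), 'handle top', world(f,(325,308),z=.147))
E
```

```text
wrist handle 477 uv 324.2 306.3 box 313 336 294 318 mean [ 0.4382 -0.0181  0.1445] med z 0.1453 mid [ 0.4367 -0.0197  0.1424] ext [0.017 0.018 0.011]
wrist hub 1084 uv 296.0 271.7 box 274 330 254 288 mean [0.4363 0.0035 0.1078] med z 0.1081 mid [ 0.4338 -0.0023  0.1079] ext [0.025 0.05  0.016]
[[  1  -2   1  76  77  90  91  91  89  77  76   0   0   1   0   0   0  -2   1   1]
 [  0  -1   1  77  93  98 100 101  97  92  76   0   1   0   0  -2  -2   0  -1  -1]
 [ -1   0   0  77 102 106 107 109 106 101  75   0   0   0   1   0   1   0   1   1]
 [ -1  -1   0  98 107 109 108 109 109 108   0   1   0   1   1   1  -1  -1  -1  -2]
 [  0   0   0 108 109 108 109 111 108 108 104   0  -1   1   1   1   0  -1  -1   0]
 [  1  -1  -2 108 109 110 111 111 111 109 108 106 105 101   0   0   1   1   0  -1]
 [  0   0   0 108 109 112 110 110 110 109 108 108 107 106 104 104   1   0   0   0]
 [  1   1  -1   1 110 108 111 111 108 110 106 107 107 107 112 111 105 102   1  -1]
 [  1  -1  -1   0   0 108 109 108 109 106 106 107 106 116 119 119 117   0  -1  -1]
 [  0   0   0  -2  -1  -1   0  -1   1   0   0 106 114 121 
[... 632 characters left out ...]
 -1   0  -1  -1   0   0   0   1  -1 146 146   0   0  -1]
 [  1  -1  -1   0  -1   1   1   0   0   0   1   0   0   0   0   0   0   0   1   1]]
table -0.0003093715635169303 bar [array([0.4938, 0.0478, 0.0654]), array([0.4777, 0.037 , 0.0642]), array([0.4616, 0.0262, 0.0658])]
bar z 0.06505916949529414 0.06548198260306654
hub button [0.43328579 0.00924501 0.108     ] handle top [ 0.43848087 -0.01823077  0.147     ]
top handle 53 uv 223.9 276.4 box 220 227 272 280 mean [ 0.4348 -0.0226  0.1452] med z 0.1455 mid [ 0.4354 -0.0216  0.1443] ext [0.016 0.015 0.01 ]
top hub 139 uv 213.1 276.9 box 206 221 271 283 mean [0.432  0.0045 0.108 ] med z 0.1082 mid [0.4317 0.0038 0.108 ] ext [0.025 0.031 0.012]
```

View pics/w12z.png

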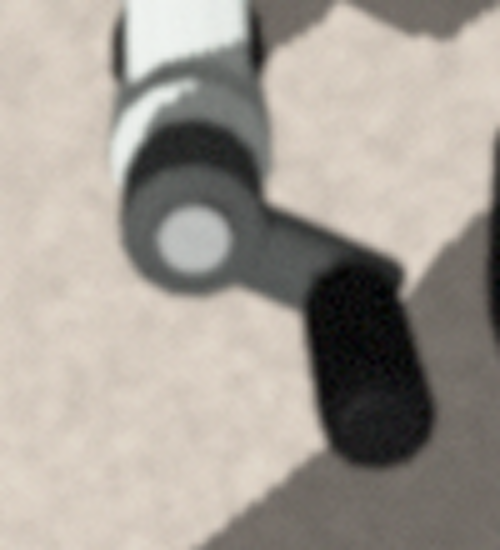

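```bash
python3 tgt.py 0.4385 -0.020 0.134; python3 -c "
from h import *
print(np.round(status.observe()['qpos'],3))
a=[dict(np.load('f12%s.npz'%c)) for c in('wrist','top')]
for n,p,q in [('grip',(320.7,299.5),(226.2,277.6)),('axis',(286.3,273.4),(212.2,277.8))]:
  for z in (.1,.105,.11,.125,.13): print(n,z,world(a[0],p,z=z)[:2].round(4),world(a[1],q,z=z)[:2].round(4))
"
```

```text
t 11.45 pos [0.4766 0.0405 0.2135] rot [-3.1415e+00  1.0000e-04  5.4320e-01] w 0.0643 F [ 0.56 -0.83 -0.21] M [-0.02 -0.    0.05]
tool mm [-63.8  32.1  79.5]
[ 0.054  0.355 -0.328  2.002  0.155  0.809 -1.39 ]
grip 0.1 [ 0.4211 -0.0325] [ 0.43   -0.0225]
grip 0.105 [ 0.4234 -0.0303] [ 0.4302 -0.023 ]
grip 0.11 [ 0.4257 -0.0281] [ 0.4305 -0.0235]
grip 0.125 [ 0.4326 -0.0215] [ 0.4313 -0.0251]
grip 0.13 [ 0.4349 -0.0192] [ 0.4315 -0.0256]
axis 0.1 [0.4273 0.0077] [0.4297 0.0074]
axis 0.105 [0.4295 0.0091] [0.43   0.0067]
axis 0.11 [0.4317 0.0105] [0.4303 0.0061]
axis 0.125 [0.4382 0.0146] [0.431  0.0041]
axis 0.13 [0.4404 0.016 ] [0.4313 0.0034]
```

```bash
python3 -m handwheel '[{"offset":[-33,16,0],"rot":[0,0,0],"claw":0.5},{"offset":[-33,16,0],"rot":[0,0,0],"claw":0.5},{"offset":[0,0,25],"rot":[0,0,0],"claw":0.3},{"offset":[0,0,0],"rot":[0,0,0],"claw":0.1},{"offset":[0,0,0],"rot":[0,0,0],"claw":0.1}]' 30
python3 tgt.py 0.4365 -0.021 0.133
python3 - <<'E'
from h import *
f=imaging.grab_frame('wrist');save(f,'w13.png')
E
```

```text
clock: 11.95
position: [0.4368, -0.0206, 0.1888]
tool_rot: [-3.141, 0.0, 0.544]
force: [-0.0, -0.8, 0.0]
grip_width: 0.0473
t 11.95 pos [ 0.4368 -0.0206  0.1888] rot [-3.141e+00  3.000e-04  5.438e-01] w 0.0473 F [-0.03 -0.75  0.02] M [ 0.01 -0.02 -0.03]
tool mm [-0.5  0.2 55.8]
```

View pics/w13.png

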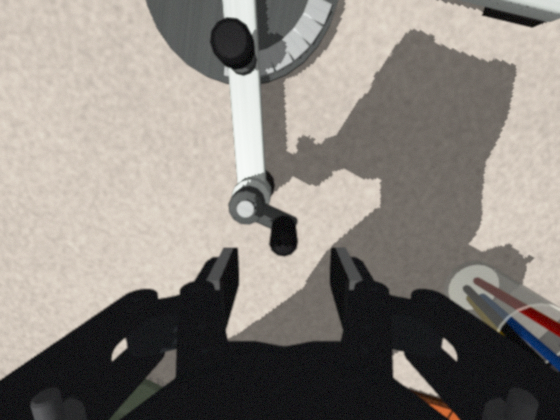

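```bash
python3 -m handwheel '[{"offset":[0,0,28],"rot":[0,0,0],"claw":0.1},{"offset":[0,0,27],"rot":[0,0,0],"claw":0},{"offset":[0,0,0],"rot":[0,0,0],"claw":-0.2},{"offset":[0,0,0],"rot":[0,0,0],"claw":-0.3},{"offset":[0,0,0],"rot":[0,0,0],"claw":-0.3}]' 30
python3 tgt.py 0.4365 -0.021 0.133
python3 - <<'E'
from h import *
f=imaging.grab_frame('wrist');save(f,'w14.png')
E
```

```text
clock: 12.5
position: [0.4374, -0.0208, 0.1349]
tool_rot: [3.141, -0.002, 0.544]
force: [1.0, -0.2, 0.4]
grip_width: 0.0299
t 12.5 pos [ 0.4374 -0.0208  0.1349] rot [ 3.1407e+00 -1.5000e-03  5.4350e-01] w 0.0299 F [ 1.03 -0.2   0.41] M [ 0.07  0.   -0.  ]
tool mm [-0.9 -0.3  1.9]
```

View pics/w14.png

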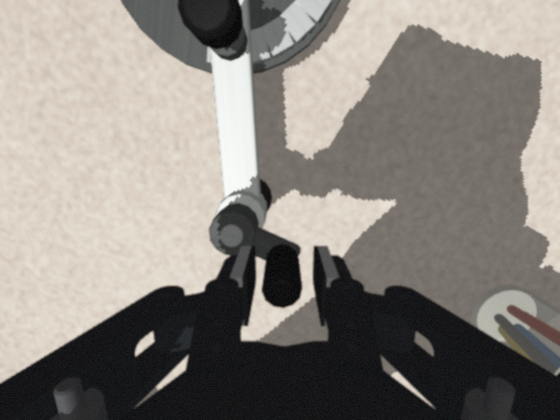

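```bash
python3 -m handwheel '[{"offset":[0,0,0],"rot":[0,0,0],"claw":-0.6},{"offset":[0,0,0],"rot":[0,0,0],"claw":-0.8},{"offset":[0,0,0],"rot":[0,0,0],"claw":-1},{"offset":[0,0,0],"rot":[0,0,0],"claw":-1}]' 25
python3 arc.py 0.432 0.008 0.030 -90,-105,-120,-135,-150,-165,-180,-195,-210,-225,-240,-255

```

```text
clock: 12.95
position: [0.4373, -0.0212, 0.1344]
tool_rot: [3.141, -0.002, 0.543]
force: [-1.3, -0.5, 10.5]
grip_width: 0.0172
now ang -79.71 r 0.0296 F [-1.3 -0.5 10.5]
-90.0 [-5. -2.]
-105.0 [-6.1 -4.9]
-120.0 [-4.6 -6.3]
-135.0 [-2.9 -7.3]
-150.0 [-0.9 -7.8]
-165.0 [ 1.2 -7.7]
-180.0 [ 3.1 -7.2]
-195.0 [ 4.9 -6.1]
-210.0 [ 6.3 -4.6]
-225.0 [ 7.3 -2.9]
-240.0 [ 7.8 -0.9]
-255.0 [7.7 1.2]
```

```bash
python3 -m handwheel '[{"offset":[0,0,-0.8],"rot":[0,0,0],"claw":-1},{"offset":[-5,-2,0],"rot":[0,0,0],"claw":-1},{"offset":[-6.1,-4.9,0.4],"rot":[0,0,0],"claw":-1},{"offset":[-4.6,-6.3,0.4],"rot":[0,0,0],"claw":-1},{"offset":[-2.9,-7.3,0.4],"rot":[0,0,0],"claw":-1},{"offset":[0,0,0],"rot":[0,0,0],"claw":-1}]' 25
python3 arc.py 0.432 0.008 0.030 -135,-150,-165,-180,-195,-210,-225,-240,-255
python3 - <<'E'
from h import *
f=imaging.grab_frame('wrist');save(f,'w15.png')
print(status.observe()['position'],status.observe()['grip_width'])
E
```

```text
clock: 13.55
position: [0.4103, -0.0119, 0.1332]
tool_rot: [3.141, -0.003, 0.545]
force: [9.7, 7.0, -17.3]
grip_width: 0.0179
now ang -137.51 r 0.0294 F [  9.7   7.  -17.3]
-135.0 [-0.3  1.4]
-150.0 [-0.9 -7.8]
-165.0 [ 1.2 -7.7]
-180.0 [ 3.1 -7.2]
-195.0 [ 4.9 -6.1]
-210.0 [ 6.3 -4.6]
-225.0 [ 7.3 -2.8]
-240.0 [ 7.8 -0.9]
-255.0 [7.7 1.2]
[ 0.41049794 -0.01206331  0.13323446] 0.017319079757354274
```

View pics/w15.png

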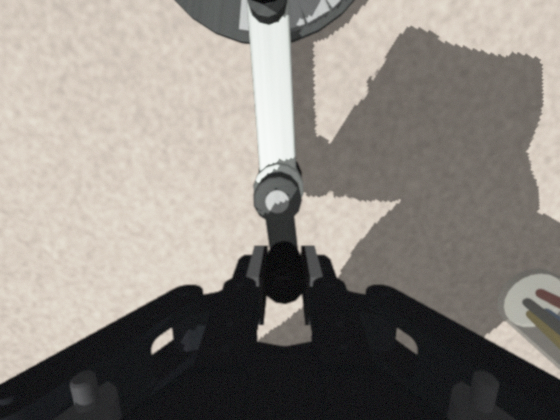

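```bash
python3 -m handwheel '[{"offset":[1.6,-0.3,1.5],"rot":[0,0,0],"claw":-1},{"offset":[-0.9,-7.8,0.4],"rot":[0,0,0],"claw":-1},{"offset":[1.2,-7.7,0.4],"rot":[0,0,0],"claw":-1},{"offset":[3.1,-7.2,0.4],"rot":[0,0,0],"claw":-1},{"offset":[0,0,0],"rot":[0,0,0],"claw":-1}]' 25
python3 arc.py 0.4332 0.009 0.030 -180,-195,-210,-225,-240,-255,-270,-285
python3 tgt.py
```

```text
clock: 14.1
position: [0.4033, 0.0101, 0.1314]
tool_rot: [3.14, -0.003, 0.544]
force: [1.5, 2.3, 19.2]
grip_width: 0.0171
now ang 177.95 r 0.03 F [ 1.5  2.3 19.2]
-180.0 [-0.6  0.9]
-195.0 [ 4.9 -6.1]
-210.0 [ 6.3 -4.6]
-225.0 [ 7.3 -2.8]
-240.0 [ 7.8 -0.9]
-255.0 [7.7 1.2]
-270.0 [7.2 3.1]
-285.0 [6.1 4.9]
t 14.1 pos [0.4033 0.0101 0.1314] rot [ 3.1403e+00 -3.0000e-03  5.4420e-01] w 0.0171 F [ 1.55  2.28 19.18] M [ 0.45 -0.38 -0.02]
```

```bash
python3 -m handwheel '[{"offset":[4.9,-6.1,0],"rot":[0,0,0],"claw":-1},{"offset":[6.3,-4.6,0],"rot":[0,0,0],"claw":-1},{"offset":[7.3,-2.8,0.1],"rot":[0,0,0],"claw":-1},{"offset":[7.8,-0.9,0.4],"rot":[0,0,0],"claw":-1},{"offset":[7.7,1.2,0.4],"rot":[0,0,0],"claw":-1},{"offset":[7.2,3.1,0.4],"rot":[0,0,0],"claw":-1},{"offset":[0,0,0],"rot":[0,0,0],"claw":-1}]' 25
python3 arc.py 0.4332 0.009 0.030 -270,-285,-300,-315,-330,-345,-360,-375,-390,-405,-420
python3 tgt.py
```

```text
clock: 14.8
position: [0.4334, 0.0394, 0.1294]
tool_rot: [3.141, -0.001, 0.543]
force: [1.2, 1.4, 8.1]
grip_width: 0.0171
now ang 89.6 r 0.0304 F [1.2 1.4 8.1]
-270.0 [-0.4  0.2]
-285.0 [6.1 4.9]
-300.0 [4.6 6.3]
-315.0 [2.9 7.3]
-330.0 [0.9 7.8]
-345.0 [-1.2  7.7]
-360.0 [-3.1  7.2]
-375.0 [-4.9  6.1]
-390.0 [-6.3  4.6]
-405.0 [-7.3  2.9]
-420.0 [-7.8  0.9]
t 14.8 pos [0.4334 0.0394 0.1294] rot [ 3.1413e+00 -1.3000e-03  5.4330e-01] w 0.0171 F [1.24 1.43 8.1 ] M [ 0.36 -0.41 -0.05]
```

```bash
python3 -m handwheel '[{"offset":[6.1,4.9,0.2],"rot":[0,0,0],"claw":-1},{"offset":[4.6,6.3,0.3],"rot":[0,0,0],"claw":-1},{"offset":[2.9,7.3,0.4],"rot":[0,0,0],"claw":-1},{"offset":[0.9,7.8,0.4],"rot":[0,0,0],"claw":-1},{"offset":[-1.2,7.7,0.4],"rot":[0,0,0],"claw":-1},{"offset":[0,0,0],"rot":[0,0,0],"claw":-1}]' 25
python3 arc.py 0.4332 0.009 0.030 -345,-360,-375,-390,-405,-420
python3 tgt.py
python3 - <<'E'
from h import *
f=imaging.grab_frame('scene');c=f['color'][115:185,235:340]
cv2.imwrite('pics/s16.png',cv2.cvtColor(cv2.resize(c,None,fx=7,fy=7,interpolation=cv2.INTER_CUBIC),cv2.COLOR_RGB2BGR))
f=dict(np.load('f12scene.npz'));c=f['color'][115:185,235:340]
cv2.imwrite('pics/s12z.png',cv2.cvtColor(cv2.resize(c,None,fx=7,fy=7,interpolation=cv2.INTER_CUBIC),cv2.COLOR_RGB2BGR))
E
```

```text
clock: 15.4
position: [0.4627, 0.0156, 0.1275]
tool_rot: [3.141, -0.002, 0.542]
force: [5.5, 1.6, 2.0]
grip_width: 0.0171
now ang 12.66 r 0.0303 F [5.5 1.6 2. ]
-345.0 [ 0.1 -1.3]
-360.0 [-3.1  7.2]
-375.0 [-4.9  6.1]
-390.0 [-6.3  4.7]
-405.0 [-7.3  2.9]
-420.0 [-7.8  0.9]
t 15.4 pos [0.4627 0.0156 0.1275] rot [ 3.1407e+00 -1.7000e-03  5.4180e-01] w 0.0171 F [5.52 1.58 1.98] M [ 0.36 -1.24 -0.02]
```

View pics/s16.png

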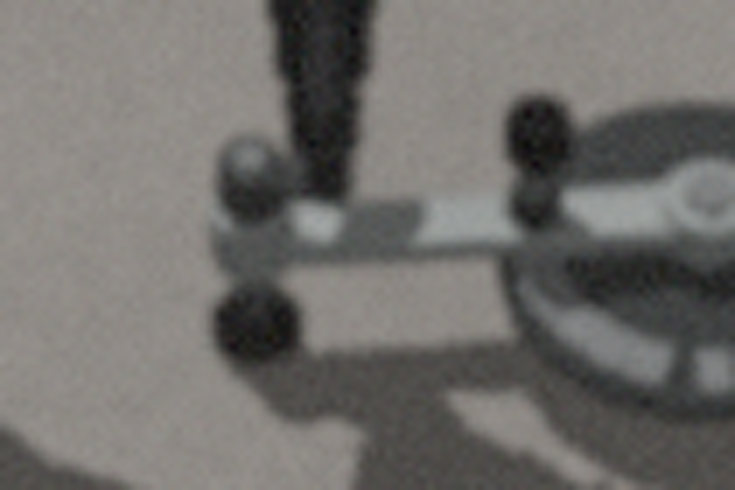

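View pics/s12z.png

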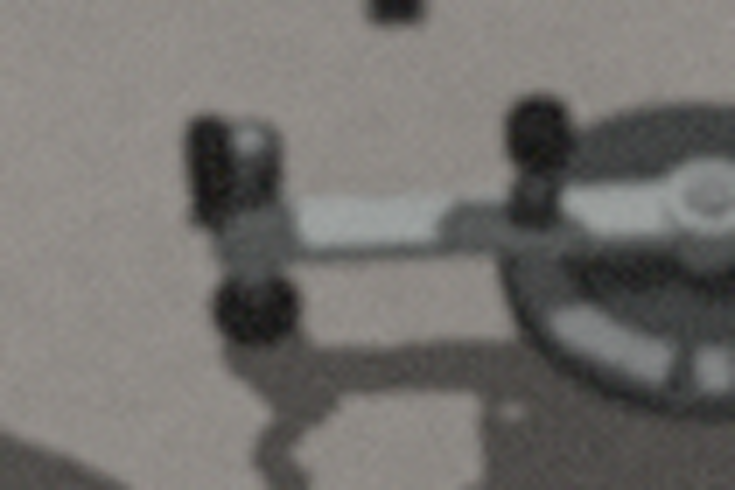

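```bash
python3 - <<'E'
from h import *
f=imaging.grab_frame('scene')
f0=dict(np.load('f12scene.npz'))
th=np.linspace(0,2*np.pi,73)
for z in (0,.002,.004,.006,.008,.01,.012,.014):
    P=np.array([proj(f,(.432+.018*np.cos(t),.008+.018*np.sin(t),z)) for t in th])
    i=P[:,1].argmax();print(z,'bottom uv',P[i].round(2),'zoom',((P[i]-[235,115])*7).round(1))
for n,g in(('before',f0),('now',f)):
    gray=cv2.cvtColor(g['color'],cv2.COLOR_RGB2GRAY).astype(float)
    print(n);print(gray[155:172,266:277].astype(int))
    d=g['range_z']
    print(np.round([world(g,(u,v),depth=d[v,u])[2]*1000 for v in range(155,170) for u in (271,)],0))
for n,p in (('pivot',(.5735,.102,.076)),('knob top',(.5196,.0657,.118)),('hub', (.432,.008,.101))): print(n,((proj(f,p)-[235,115])*7).round(0))
E
```

```text
0 bottom uv [269.81 167.66] zoom [243.7 368.6]
0.002 bottom uv [269.79 167.18] zoom [243.5 365.3]
0.004 bottom uv [269.77 166.7 ] zoom [243.4 361.9]
0.006 bottom uv [269.74 166.22] zoom [243.2 358.5]
0.008 bottom uv [269.72 165.73] zoom [243.  355.1]
0.01 bottom uv [269.7  165.25] zoom [242.9 351.7]
0.012 bottom uv [269.67 164.76] zoom [242.7 348.3]
0.014 bottom uv [269.65 164.27] zoom [242.6 344.9]
before
[[ 91  62  49  59  71  67  62  50  43  48  78]
 [ 67  40  40  51  49  51  52  46  31  40  52]
 [ 45  39  25  46  39  53  49  41  37  24  33]
 [ 49  29  28  30  36  46  41  32  29  26  33]
 [ 39  34  31  33  25  31  34  28  31  33  41]
 [ 44  34  39  37  30  38  30  30  24  39  39]
 [ 59  43  25  30  33  25  31  28  24  30  38]
 [ 85  51  34  31  36  29  26  32  31  41  52]
 [109  72  49  30  34  38  38  32  51  59  69]
 [112  80  67  59  56  53  58  56  60  75  74]
 [111  82  74  69  72  69  74  70  78  78  73]
 [118  94  80  73  71  78  77  79  79  79  77]
 [125 107  85  76  77  78  77  76  77  71  73]
 [137 121 102  84  80  77  75  78  81  75  76]
 [138 133 126 114  97  82  75  8
[... 423 characters left out ...]
1  34  45  43  39  30  32  32  30]
 [ 49  36  30  28  35  34  29  35  23  26  35]
 [ 55  32  36  32  33  32  23  33  28  28  34]
 [ 63  34  31  23  29  27  33  22  24  26  32]
 [ 78  41  31  31  27  37  39  11  37  36  48]
 [ 92  57  49  39  34  40  39  38  34  52  63]
 [117  93  70  54  54  46  48  56  63  63  70]
 [132 112  86  66  74  61  69  68  72  74  82]
 [134 121 106  87  82  76  81  73  75  81  76]
 [139 133 123 115  98  83  76  75  75  80  75]
 [141 142 138 133 118  95  75  78  77  74  77]
 [137 140 138 138 133 116  95  83  79  78  78]]
[  42.   38.   29.   24. 1111.   23.   12.   21.   16.   15.    8.    4.
    2.    2.    0.]
pivot [698. 178.]
knob top [526. 107.]
hub [236. 152.]
```

```bash
cat > tf.py <<'E'
from h import *
s=status.observe();p=s['position'];F=np.array(s['force']);a=np.arctan2(p[1]-.009,p[0]-.4335)
t=np.array([np.sin(a),-np.cos(a)]);r=np.array([np.cos(a),np.sin(a)])
print('t',round(s['clock'],2),'ang',np.degrees(a).round(1),'r',np.hypot(p[1]-.009,p[0]-.4335).round(4),'z',round(p[2],4),'F tang(resist -)',(F[:2]@t).round(2),'rad',(F[:2]@r).round(2),'Fz',F[2].round(1),'w',round(s['grip_width'],4))
E
python3 -m handwheel '[{"offset":[-2.9,7.3,0.4],"rot":[0,0,0],"claw":-1},{"offset":[-4.9,6.1,0.4],"rot":[0,0,0],"claw":-1},{"offset":[0,0,0],"rot":[0,0,0],"claw":-1}]' 25
python3 tf.py
python3 -m handwheel '[{"offset":[-6.3,4.7,0.4],"rot":[0,0,0],"claw":-1},{"offset":[-7.3,2.9,0.4],"rot":[0,0,0],"claw":-1},{"offset":[0,0,0],"rot":[0,0,0],"claw":-1}]' 25
python3 tf.py
```

```text
clock: 15.8
position: [0.4616, -0.0003, 0.1265]
tool_rot: [3.141, 0.001, 0.541]
force: [1.1, -1.7, 2.6]
grip_width: 0.0172
t 15.8 ang -18.3 r 0.0296 z 0.1265 F tang(resist -) 1.23 rad 1.57 Fz 2.6 w 0.0172
clock: 16.1
position: [0.4528, -0.0133, 0.1256]
tool_rot: [-3.141, 0.002, 0.542]
force: [-0.5, -1.1, 3.2]
grip_width: 0.017
t 16.1 ang -49.2 r 0.0295 z 0.1256 F tang(resist -) 1.13 rad 0.49 Fz 3.2 w 0.017
```

```bash
python3 -m handwheel '[{"offset":[-7.8,0.9,0.4],"rot":[0,0,0],"claw":-1},{"offset":[0,0,0],"rot":[0,0,0],"claw":-1}]' 25
python3 tf.py
python3 -m handwheel '[{"offset":[-7.7,-1.2,0.4],"rot":[0,0,0],"claw":-1},{"offset":[0,0,0],"rot":[0,0,0],"claw":-1}]' 25
python3 tf.py
python3 -m handwheel '[{"offset":[-7.2,-3.1,0.4],"rot":[0,0,0],"claw":-1},{"offset":[0,0,0],"rot":[0,0,0],"claw":-1}]' 25
python3 tf.py
```

```text
clock: 16.3
position: [0.4467, -0.0175, 0.1252]
tool_rot: [-3.141, 0.001, 0.543]
force: [-1.0, -0.2, 1.3]
grip_width: 0.0168
t 16.3 ang -63.5 r 0.0295 z 0.1252 F tang(resist -) 0.92 rad -0.29 Fz 1.3 w 0.0168
clock: 16.5
position: [0.4395, -0.0201, 0.1248]
tool_rot: [-3.141, 0.001, 0.543]
force: [-1.2, 1.1, -0.7]
grip_width: 0.0173
t 16.5 ang -78.4 r 0.0297 z 0.1248 F tang(resist -) 0.95 rad -1.27 Fz -0.7 w 0.0173
clock: 16.7
position: [0.4318, -0.021, 0.1245]
tool_rot: [-3.141, 0.001, 0.543]
force: [-0.3, 1.5, -1.2]
grip_width: 0.0171
t 16.7 ang -93.2 r 0.03 z 0.1245 F tang(resist -) 0.36 rad -1.48 Fz -1.2 w 0.0171
```

```bash
python3 - <<'E'
from h import *
f=imaging.grab_frame('scene');c=f['color'][115:185,235:340]
cv2.imwrite('pics/s17.png',cv2.cvtColor(cv2.resize(c,None,fx=7,fy=7,interpolation=cv2.INTER_CUBIC),cv2.COLOR_RGB2BGR))
gray=cv2.cvtColor(f['color'],cv2.COLOR_RGB2GRAY).astype(int)
print(gray[160:172,266:277])
E
```

```text
[[ 49  38  29  37  43  45  39  40  33  26  35]
 [ 35  31  34  31  30  35  32  33  27  28  36]
 [ 48  34  29  24  22  38  33  31  34  33  26]
 [ 48  32  27  37  30  26  28  27  35  28  31]
 [ 61  30  29  30  32  30  30  15  28  25  41]
 [ 86  52  38  25  22  36  29  26  39  38  58]
 [113  82  65  47  44  36  35  43  47  58  68]
 [129 114  90  84  58  60  63  66  74  73  75]
 [138 131 121 103  86  73  72  74  75  77  77]
 [139 141 138 124 107  81  74  81  81  77  79]
 [139 140 140 134 116  89  81  77  78  73  79]
 [138 141 138 141 129 107  88  76  80  79  80]]
```

View pics/s17.png

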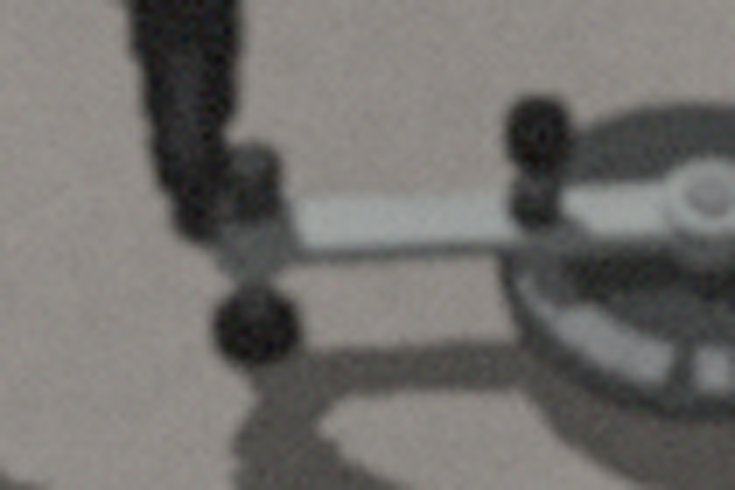

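```bash
python3 -m handwheel '[{"offset":[-6.1,-4.9,0.4],"rot":[0,0,0],"claw":-1},{"offset":[0,0,0],"rot":[0,0,0],"claw":-1}]' 25
python3 tf.py
python3 -m handwheel '[{"offset":[-4.6,-6.3,0.4],"rot":[0,0,0],"claw":-1},{"offset":[0,0,0],"rot":[0,0,0],"claw":-1}]' 25
python3 tf.py

```

```text
clock: 16.95
position: [0.4243, -0.0197, 0.1241]
tool_rot: [-3.141, 0.0, 0.543]
force: [1.0, 2.3, -5.3]
grip_width: 0.0172
t 16.95 ang -107.8 r 0.0302 z 0.1241 F tang(resist -) -0.21 rad -2.49 Fz -5.3 w 0.0172
clock: 17.15
position: [0.4172, -0.0165, 0.1237]
tool_rot: [-3.141, 0.0, 0.544]
force: [2.7, 4.1, -8.0]
grip_width: 0.017
t 17.15 ang -122.6 r 0.0302 z 0.1237 F tang(resist -) -0.11 rad -4.88 Fz -8.0 w 0.017
```

```bash
python3 -m handwheel '[{"offset":[-2.5,-7.5,1.0],"rot":[0,0,0],"claw":-1},{"offset":[0,0,0],"rot":[0,0,0],"claw":-1}]' 25
python3 tf.py
python3 -m handwheel '[{"offset":[-0.9,-7.8,0.4],"rot":[0,0,0],"claw":-1},{"offset":[0,0,0],"rot":[0,0,0],"claw":-1}]' 25
python3 tf.py

```

```text
clock: 17.35
position: [0.4114, -0.0113, 0.123]
tool_rot: [3.141, -0.0, 0.544]
force: [0.5, 1.6, 4.5]
grip_width: 0.0169
t 17.35 ang -137.4 r 0.03 z 0.123 F tang(resist -) 0.87 rad -1.49 Fz 4.5 w 0.0169
clock: 17.55
position: [0.4069, -0.0048, 0.1226]
tool_rot: [3.141, -0.001, 0.544]
force: [2.0, 2.7, 2.5]
grip_width: 0.0171
t 17.55 ang -152.6 r 0.03 z 0.1226 F tang(resist -) 1.43 rad -3.05 Fz 2.5 w 0.0171
```

```bash
python3 - <<'E'
from h import *
f=imaging.grab_frame('scene');c=f['color'][115:185,235:340]
cv2.imwrite('pics/s18.png',cv2.cvtColor(cv2.resize(c,None,fx=7,fy=7,interpolation=cv2.INTER_CUBIC),cv2.COLOR_RGB2BGR))
gray=cv2.cvtColor(f['color'],cv2.COLOR_RGB2GRAY).astype(int)
print(gray[160:172,266:277])
f=imaging.grab_frame('wrist');save(f,'w18.png');np.savez('w18.npz',**{k:np.array(v) for k,v in f.items()})
E
python3 -m handwheel '[{"offset":[0.6,-3.9,0.2],"rot":[0,0,0],"claw":-1}]' 25
python3 tf.py
python3 -m handwheel '[{"offset":[0.6,-3.9,0.2],"rot":[0,0,0],"claw":-1}]' 25
python3 tf.py
```

```text
[[50 28 29 42 49 55 50 42 29 28 39]
 [50 24 27 33 42 43 42 32 30 25 37]
 [40 28 20 25 33 29 34 35 29 25 33]
 [45 31 28 36 30 32 21 29 29 24 35]
 [54 20 28 30 34 26 26 33 36 27 37]
 [72 36 34 32 37 38 32 27 22 34 43]
 [79 52 44 30 25 36 34 32 34 49 57]
 [82 65 60 55 47 46 48 48 52 65 67]
 [80 73 65 69 67 68 60 72 70 69 79]
 [81 82 81 79 75 74 74 77 72 79 78]
 [79 83 82 76 78 78 80 78 78 74 76]
 [76 78 79 77 79 80 81 80 80 75 76]]
clock: 17.75
position: [0.4059, -0.0023, 0.1224]
tool_rot: [3.141, -0.0, 0.543]
force: [2.5, -0.6, 7.2]
grip_width: 0.0171
t 17.75 ang -157.8 r 0.0298 z 0.1224 F tang(resist -) -1.46 rad -2.07 Fz 7.2 w 0.0171
clock: 17.85
position: [0.4044, 0.0015, 0.1222]
tool_rot: [3.141, -0.001, 0.543]
force: [2.9, -0.3, 5.0]
grip_width: 0.0171
t 17.85 ang -165.6 r 0.03 z 0.1222 F tang(resist -) -1.02 rad -2.72 Fz 5.0 w 0.0171
```

View pics/s18.png

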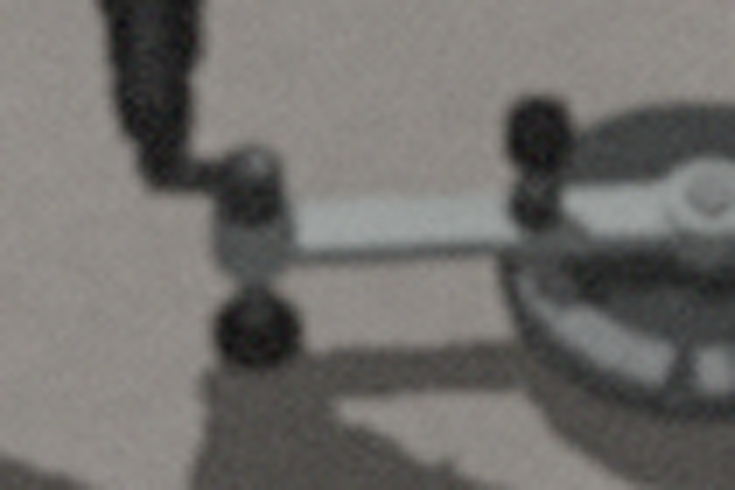

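View pics/w18.png

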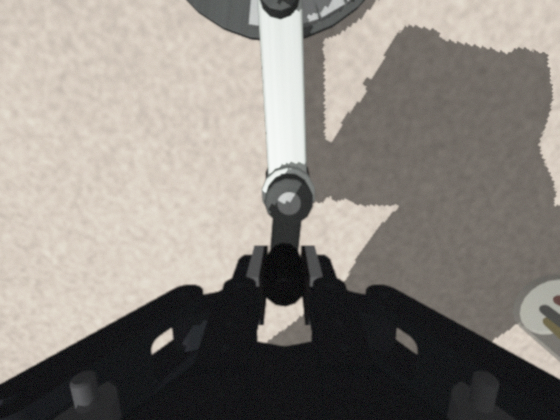

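```bash
python3 - <<'E'
from h import *
f=dict(np.load('w18.npz'))
def zz(v0,v1,u0,u1): return np.median([world(f,(u,v),depth=f['range_z'][v,u])[2] for v in range(v0,v1) for u in range(u0,u1) if f['range_z'][v,u]>0])
print('button',zz(197,210,282,294),'bar',zz(60,150,274,290),'table',zz(100,200,100,200),'arm',zz(222,238,282,290), 'handle top',zz(280,298,275,292))
E
python3 -m handwheel '[{"offset":[1.4,-3.7,0.2],"rot":[0,0,0],"claw":-1}]' 25
python3 tf.py
python3 -m handwheel '[{"offset":[1.8,-3.5,0.2],"rot":[0,0,0],"claw":-1}]' 25
python3 tf.py
```

```text
button 0.09843520878345997 bar 0.06504696908458996 table -0.00031693082942055306 arm 0.09467601597303539 handle top 0.13449184260990626
clock: 17.95
position: [0.4037, 0.0054, 0.122]
tool_rot: [3.141, -0.001, 0.543]
force: [2.5, -1.0, 7.7]
grip_width: 0.0172
t 17.95 ang -173.2 r 0.03 z 0.122 F tang(resist -) -1.3 rad -2.36 Fz 7.7 w 0.0172
clock: 18.05
position: [0.4034, 0.0094, 0.1218]
tool_rot: [3.141, -0.0, 0.543]
force: [2.5, -1.8, 7.3]
grip_width: 0.0172
t 18.05 ang 179.3 r 0.0301 z 0.1218 F tang(resist -) -1.74 rad -2.53 Fz 7.3 w 0.0172
```

```bash
python3 -m handwheel '[{"offset":[2.3,-3.2,0.1],"rot":[0,0,0],"claw":-1}]' 25
python3 tf.py
python3 -m handwheel '[{"offset":[2.7,-2.9,0.1],"rot":[0,0,0],"claw":-1}]' 25
python3 tf.py
python3 -m handwheel '[{"offset":[3.0,-2.5,0.1],"rot":[0,0,0],"claw":-1}]' 25
python3 tf.py

```

```text
clock: 18.15
position: [0.4036, 0.0132, 0.1217]
tool_rot: [3.141, -0.0, 0.543]
force: [1.3, -0.7, 5.1]
grip_width: 0.017
t 18.15 ang 171.9 r 0.0302 z 0.1217 F tang(resist -) -0.54 rad -1.38 Fz 5.1 w 0.017
clock: 18.25
position: [0.4043, 0.0171, 0.1215]
tool_rot: [3.141, 0.0, 0.543]
force: [0.9, -1.6, 5.1]
grip_width: 0.017
t 18.25 ang 164.6 r 0.0303 z 0.1215 F tang(resist -) -1.25 rad -1.3 Fz 5.1 w 0.017
clock: 18.35
position: [0.4054, 0.0207, 0.1213]
tool_rot: [3.141, 0.0, 0.543]
force: [1.2, -2.5, 3.4]
grip_width: 0.017
t 18.35 ang 157.3 r 0.0304 z 0.1213 F tang(resist -) -1.84 rad -2.11 Fz 3.4 w 0.017
```

```bash
python3 -m handwheel '[{"offset":[3.3,-2.1,0.2],"rot":[0,0,0],"claw":-1}]' 25
python3 tf.py
python3 -m handwheel '[{"offset":[3.6,-1.7,0.2],"rot":[0,0,0],"claw":-1}]' 25
python3 tf.py
python3 -m handwheel '[{"offset":[3.7,-1.2,0.2],"rot":[0,0,0],"claw":-1}]' 25
python3 tf.py

```

```text
clock: 18.45
position: [0.4072, 0.0244, 0.1211]
tool_rot: [3.141, 0.001, 0.543]
force: [0.6, -1.7, 5.3]
grip_width: 0.0173
t 18.45 ang 149.8 r 0.0305 z 0.1211 F tang(resist -) -1.14 rad -1.39 Fz 5.3 w 0.0173
clock: 18.55
position: [0.4094, 0.0278, 0.1209]
tool_rot: [3.142, 0.0, 0.543]
force: [-0.1, -0.1, 5.8]
grip_width: 0.017
t 18.55 ang 142.1 r 0.0306 z 0.1209 F tang(resist -) -0.09 rad 0.03 Fz 5.8 w 0.017
clock: 18.65
position: [0.4119, 0.0308, 0.1207]
tool_rot: [3.142, 0.001, 0.543]
force: [-0.9, -0.9, 6.5]
grip_width: 0.0169
t 18.65 ang 134.8 r 0.0306 z 0.1207 F tang(resist -) -1.23 rad 0.0 Fz 6.5 w 0.0169
```

```bash
python3 -m handwheel '[{"offset":[3.9,-0.8,0.2],"rot":[0,0,0],"claw":-1}]' 25
python3 tf.py
python3 -m handwheel '[{"offset":[3.9,-0.3,0.2],"rot":[0,0,0],"claw":-1}]' 25
python3 tf.py
python3 -m handwheel '[{"offset":[3.9,0.2,0.2],"rot":[0,0,0],"claw":-1}]' 25
python3 tf.py

```

```text
clock: 18.75
position: [0.4148, 0.0334, 0.1205]
tool_rot: [-3.142, 0.001, 0.543]
force: [-0.3, -1.3, 5.2]
grip_width: 0.0169
t 18.75 ang 127.3 r 0.0307 z 0.1205 F tang(resist -) -1.03 rad -0.84 Fz 5.2 w 0.0169
clock: 18.85
position: [0.4181, 0.0357, 0.1203]
tool_rot: [3.142, 0.001, 0.543]
force: [-0.0, -2.1, 4.8]
grip_width: 0.0171
t 18.85 ang 120.1 r 0.0308 z 0.1203 F tang(resist -) -1.08 rad -1.77 Fz 4.8 w 0.0171
clock: 18.95
position: [0.4215, 0.0375, 0.1201]
tool_rot: [3.142, 0.001, 0.543]
force: [-0.2, -2.2, 6.1]
grip_width: 0.0171
t 18.95 ang 112.8 r 0.0309 z 0.1201 F tang(resist -) -1.05 rad -1.92 Fz 6.1 w 0.0171
```

```bash
python3 -m handwheel '[{"offset":[3.7,0.9,0.2],"rot":[0,0,0],"claw":-1}]' 25
python3 tf.py
python3 -m handwheel '[{"offset":[3.6,1.4,0.2],"rot":[0,0,0],"claw":-1}]' 25
python3 tf.py
python3 -m handwheel '[{"offset":[3.4,1.9,0.2],"rot":[0,0,0],"claw":-1}]' 25
python3 tf.py
python3 - <<'E'
from h import *
f=imaging.grab_frame('scene');c=f['color'][115:185,235:340]
cv2.imwrite('pics/s19.png',cv2.cvtColor(cv2.resize(c,None,fx=7,fy=7,interpolation=cv2.INTER_CUBIC),cv2.COLOR_RGB2BGR))
gray=cv2.cvtColor(f['color'],cv2.COLOR_RGB2GRAY).astype(int)
print(gray[160:172,266:277])
E
```

```text
clock: 19.05
position: [0.4251, 0.0387, 0.1199]
tool_rot: [-3.142, 0.001, 0.543]
force: [-0.4, -0.9, 6.8]
grip_width: 0.0169
t 19.05 ang 105.8 r 0.0308 z 0.1199 F tang(resist -) -0.64 rad -0.78 Fz 6.8 w 0.0169
clock: 19.15
position: [0.4289, 0.0394, 0.1197]
tool_rot: [-3.141, 0.001, 0.543]
force: [-1.7, 0.4, 7.3]
grip_width: 0.0168
t 19.15 ang 98.6 r 0.0308 z 0.1197 F tang(resist -) -1.58 rad 0.68 Fz 7.3 w 0.0168
clock: 19.25
position: [0.4328, 0.0396, 0.1195]
tool_rot: [-3.141, 0.001, 0.543]
force: [-1.5, 1.2, 8.0]
grip_width: 0.0174
t 19.25 ang 91.4 r 0.0306 z 0.1195 F tang(resist -) -1.48 rad 1.19 Fz 8.0 w 0.0174
[[ 63  41  35  38  44  49  51  36  28  30  44]
 [ 55  35  34  42  37  50  43  35  32  25  42]
 [ 47  33  27  20  35  37  27  21  22  27  30]
 [ 54  29  26  30  33  31  30  25  29  29  28]
 [ 64  29  29  32  24  27  30  25  39  30  32]
 [ 79  44  26  25  29  35  22  21  32  35  36]
 [105  77  50  29  32  27  36  28  40  43  48]
 [126 111  84  65  50  42  38  45  59  51  72]
 [137 131 122 102  77  66  60  67  63  73  75]
 [140 140 138 125  98  82  72  74  76  79  77]
 [139 141 140 135 117  98  78  76  78  74  77]
 [137 139 140 135 132 116  95  78  75  78  75]]
```

View pics/s19.png

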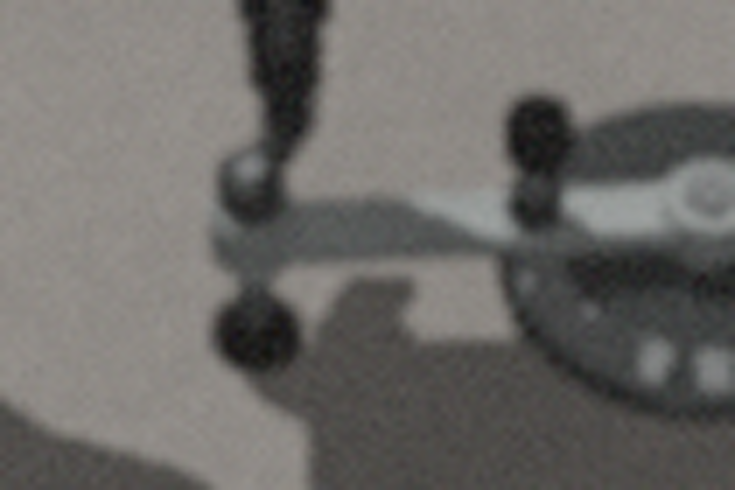

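```bash
python3 -m handwheel '[{"offset":[3.2,2.3,0.1],"rot":[0,0,0],"claw":-1}]' 25
python3 tf.py
python3 -m handwheel '[{"offset":[2.9,2.7,0.1],"rot":[0,0,0],"claw":-1}]' 25
python3 tf.py
python3 -m handwheel '[{"offset":[2.5,3.0,0.1],"rot":[0,0,0],"claw":-1}]' 25
python3 tf.py

```

```text
clock: 19.4
position: [0.4365, 0.0393, 0.1193]
tool_rot: [-3.141, 0.001, 0.543]
force: [-2.2, 1.6, 5.7]
grip_width: 0.0169
t 19.4 ang 84.4 r 0.0304 z 0.1193 F tang(resist -) -2.38 rad 1.34 Fz 5.7 w 0.0169
clock: 19.5
position: [0.4404, 0.0385, 0.1192]
tool_rot: [-3.141, 0.001, 0.543]
force: [-3.4, 1.8, 4.5]
grip_width: 0.017
t 19.5 ang 76.9 r 0.0303 z 0.1192 F tang(resist -) -3.73 rad 1.03 Fz 4.5 w 0.017
clock: 19.6
position: [0.4441, 0.0372, 0.119]
tool_rot: [-3.141, 0.001, 0.543]
force: [-2.7, 1.2, 3.0]
grip_width: 0.0169
t 19.6 ang 69.4 r 0.0301 z 0.119 F tang(resist -) -3.01 rad 0.19 Fz 3.0 w 0.0169
```

```bash
python3 -m handwheel '[{"offset":[2.1,3.4,0.1],"rot":[0,0,0],"claw":-1}]' 25
python3 tf.py
python3 -m handwheel '[{"offset":[0,0,0],"rot":[0,0,0],"claw":-1}]' 25
python3 tf.py
python3 - <<'E'
from h import *
f=imaging.grab_frame('wrist');save(f,'w20.png')
E
```

```text
clock: 19.7
position: [0.4477, 0.0353, 0.1189]
tool_rot: [-3.141, 0.001, 0.543]
force: [-2.0, 2.6, 0.7]
grip_width: 0.0169
t 19.7 ang 61.6 r 0.0299 z 0.1189 F tang(resist -) -3.0 rad 1.32 Fz 0.7 w 0.0169
clock: 19.8
position: [0.4481, 0.035, 0.1189]
tool_rot: [-3.142, 0.0, 0.543]
force: [0.6, 0.9, -0.9]
grip_width: 0.0172
t 19.8 ang 60.6 r 0.0298 z 0.1189 F tang(resist -) 0.06 rad 1.09 Fz -0.9 w 0.0172
```

View pics/w20.png

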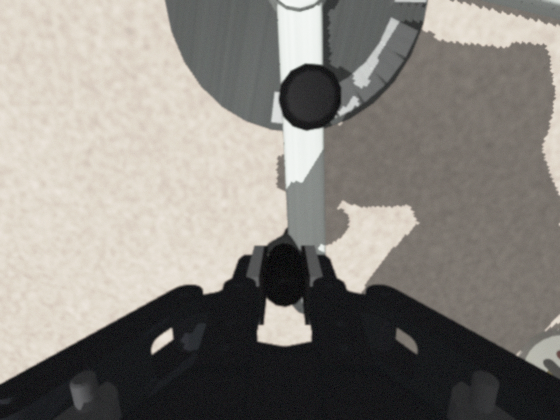

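```bash
python3 -m handwheel '[{"offset":[1.6,3.6,0.2],"rot":[0,0,0],"claw":-1}]' 25
python3 tf.py
python3 -m handwheel '[{"offset":[1.2,3.7,0.2],"rot":[0,0,0],"claw":-1}]' 25
python3 tf.py
python3 - <<'E'
from h import *
f=imaging.grab_frame('scene');c=f['color'][115:185,235:340]
cv2.imwrite('pics/s21.png',cv2.cvtColor(cv2.resize(c,None,fx=7,fy=7,interpolation=cv2.INTER_CUBIC),cv2.COLOR_RGB2BGR))
E
```

```text
clock: 19.95
position: [0.4507, 0.0331, 0.1188]
tool_rot: [-3.141, 0.001, 0.544]
force: [-2.9, 2.7, -0.2]
grip_width: 0.0173
t 19.95 ang 54.5 r 0.0297 z 0.1188 F tang(resist -) -3.91 rad 0.54 Fz -0.2 w 0.0173
clock: 20.05
position: [0.454, 0.0305, 0.1186]
tool_rot: [-3.141, 0.0, 0.544]
force: [-2.2, 2.9, -0.4]
grip_width: 0.0169
t 20.05 ang 46.3 r 0.0297 z 0.1186 F tang(resist -) -3.58 rad 0.58 Fz -0.4 w 0.0169
```

View pics/s21.png

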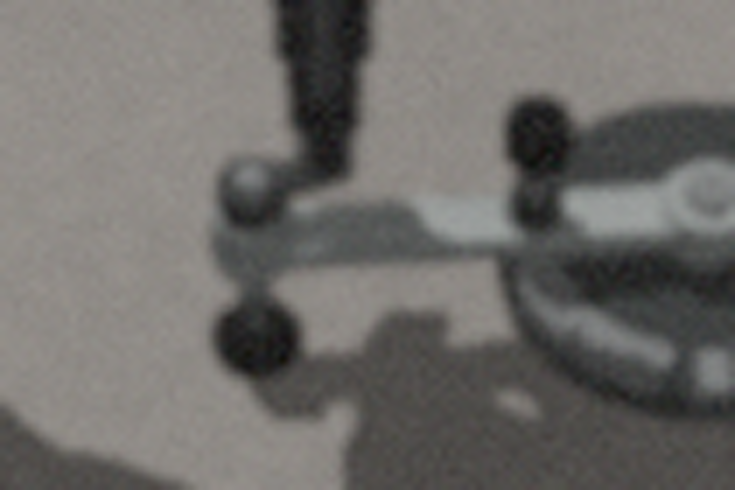

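Resistance at the handle rose from about 1.2 N to 3.7 N, which means roughly 7 N on the pad. Contact began close to the gap predicted from the bar height. I'll let go now.

```bash
python3 -m handwheel '[{"offset":[0,0,0],"rot":[0,0,0],"claw":-1},{"offset":[0,0,0],"rot":[0,0,0],"claw":-0.5},{"offset":[0,0,0],"rot":[0,0,0],"claw":-0.2},{"offset":[0,0,0],"rot":[0,0,0],"claw":-0.1}]' 25
python3 tf.py
python3 -m handwheel '[{"offset":[0,0,-10],"rot":[0,0,0],"claw":0},{"offset":[0,0,-30],"rot":[0,0,0],"claw":0},{"offset":[0,0,-50],"rot":[0,0,0],"claw":0},{"offset":[0,0,-30],"rot":[0,0,0],"claw":0},{"offset":[0,0,0],"rot":[0,0,0],"claw":0},{"offset":[0,0,0],"rot":[0,0,0],"claw":0}]' 25
python3 tf.py
python3 - <<'E'
from h import *
for c in ['scene','wrist']:
    f=imaging.grab_frame(c);save(f,c+'22.png');np.savez('f22'+c+'.npz',**{k:np.array(v) for k,v in f.items()})
c=dict(np.load('f22scene.npz'))['color'][115:185,235:340]
cv2.imwrite('pics/s22z.png',cv2.cvtColor(cv2.resize(c,None,fx=7,fy=7,interpolation=cv2.INTER_CUBIC),cv2.COLOR_RGB2BGR))
E
```

```text
clock: 20.5
position: [0.4541, 0.0304, 0.1188]
tool_rot: [3.141, -0.0, 0.543]
force: [0.0, 0.7, 0.3]
grip_width: 0.0387
t 20.5 ang 46.1 r 0.0297 z 0.1188 F tang(resist -) -0.47 rad 0.54 Fz 0.3 w 0.0387
clock: 21.1
position: [0.4542, 0.0304, 0.2396]
tool_rot: [3.141, -0.001, 0.543]
force: [-0.6, 0.1, -0.5]
grip_width: 0.0427
t 21.1 ang 46.0 r 0.0297 z 0.2396 F tang(resist -) -0.56 rad -0.35 Fz -0.5 w 0.0427
```

View pics/wrist22.png

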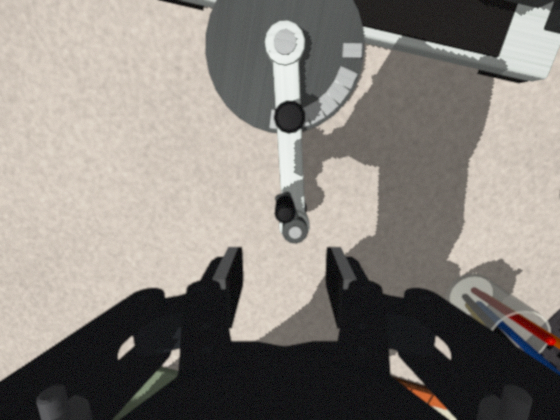

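View pics/s22z.png

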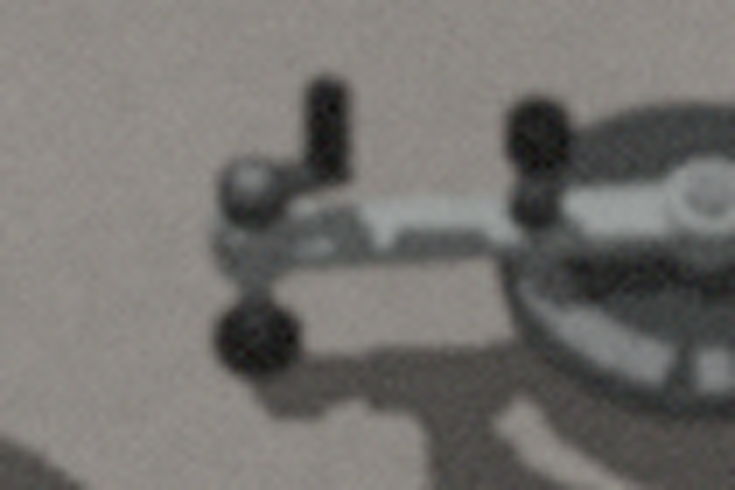

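```bash
python3 - <<'E'
from h import *
f=dict(np.load('f22wrist.npz'))
def P(v0,v1,u0,u1): return np.median([world(f,(u,v),depth=f['range_z'][v,u]) for v in range(v0,v1) for u in range(u0,u1) if f['range_z'][v,u]>0],axis=0).round(4)
k=P(110,124,282,296);pv=P(36,50,278,292);h=P(227,238,290,300)
print('knob',k,'pivot',pv,'button',h,'bar',P(140,185,285,294),'table',P(150,200,130,200))
d=h-pv;print(np.degrees(np.arctan2(d[1],d[0])))
f=imaging.grab_frame('scene')
for n in ['basket','glue','markers']:
    for m in imaging.mark_of(n,'scene')[:1]: print(n,np.round(m['uv'],1),m['conf'])
E
```

```text
knob [0.5211 0.0665 0.1181] pivot [0.5741 0.102  0.0729] button [0.435  0.0069 0.0941] bar [0.4866 0.044  0.0651] table [ 0.3895  0.1626 -0.0004]
-145.64033327363808
basket [173.8 310.2] 0.71
markers [219.8 241.6] 0.81
```

```bash
python3 -c "
from h import *
print(bot.job_done()); print(status.observe()['clock'])"
```

```text
the job is handed in; nothing more can be done
None
the job is handed in; nothing more can be done
```

I pulled up the plunger, swung the support arm fully out, let the plunger drop into the far notch, and screwed the foot down onto the table. Then I let go, backed the gripper off, and handed the job in at about 21 s of the 56 s allowed. No verdict is reported.

**Arm and plunger:** The knob's top is back at 118 mm, its height when down; on the index plate it would read about 124 mm. The arm points at about −146°, roughly 75° on from where it was parked.

**Foot:** I turned the crank about 594° (16.5 mm of travel). Resistance at the handle was about 1.2 N while turning free and rose to about 3.7 N. I take that as roughly 7 N on the pad, or about 1.1 mm of squeeze. This fits the 15.35 mm starting gap I worked out from the bar's height, if the crank started at zero.

**Checks that disagreed or fell short:**
- The height of the crank handle's top and the camera triangulation suggested a starting gap of only about 10–11 mm. I went with the handle resistance and the hub and bar heights instead.
- The resistance readings wavered by about 0.5 N, so the pad force is an estimate.
- In the last pictures the pad looks to be on the table and the gripper is clear.
- The last look found the basket and markers within 2 pixels of where they started. The network did not find the glue bottle that time; I had last seen it upright in place after the swing, and the robot never went near it afterwards.

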